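Latch the filter cover on a lamp module and lift the dust cap off it

TASK

Pull the lamp module's red latch knob all the way out, lift the nested pair of covers out of the white caddy together by the orange stem, lower them gently until the black inner cover is fully seated in the module's opening, let go, and push the latch knob fully home so that it locks the inner cover. Then lift only the blue outer cap by its collar, straight up off the stem and clear of it, leaving the inner cover seated and locked, and finish while still holding the cap level and steady in the gripper, its disc about 10 cm above where it lay. Leave the other things on the counter where they are.

Things in the scene. Friction and masses are not known exactly. Their poses are not given: they have to be found in the camera images.
- module: aluminium lamp module, fixed box 170 (own x) x 160 (own y) x 60 tall; origin: centre of its underside on the counter; its latch edge faces its own -x. A round opening 97 wide, 20 deep, lies in the centre of its top. A dark bracket 19 x 50 in plan, top 82 above the counter, stands on the top at own x = -66 to -85 and guides the latch bolt
- module_seat (a point): centre of the opening, at the level of the module's top face (60 above the counter); z up; axes as the module's
- latch_knob (a point): centre of the red latch knob: a horizontal round knob, 28 diameter, 22 long, its axis along the module's own x, free on all sides (nearest part of the module is 29 behind it when home), 70 above the counter, 125 from the opening's centre along the module's own -x when home, 150 when out. It can be pinched from above across the module's y. Moves with the latch
- latch (a joint): latch slide, m: 0 = home, 0.025 = fully out. Opens along the module's own -x. A detent clicks in the first and last 10 mm of travel (about 3 N to leave an end) and holds it at either end. Home, its tongue (24 wide, 68 to 72 above the counter, ridges to 76) reaches to 42 from the opening's centre: it bars the covers, and lies 2 above the seated inner cover's flange. Out, it clears the flange by 9
- caddy: white polymer caddy, fixed block 130 x 130 x 22 with a round pocket in which the covers wait; origin: centre of its underside
- inner_knob (a point): grip point on the orange stem of the inner cover, on its axis, 8 below the top of the stem, 78 above inner_seat. The stem is a round bar 20 diameter, upright; its top 32 stick out above the outer cap's collar while the covers are nested. Lifting the stem carries the outer cap along, resting on the inner cover
- inner_seat (a point): inner cover (220 g nominal): centre of the underside of its black round flange (112 diameter, 6 thick); z up along the stem. Seated, this point coincides with module_seat. Below the flange is a tapered plug 12 deep, 72 diameter at the bottom, 92 at the top, which centres itself in the opening. On the flange an amber glass drum 68 diameter, 14 tall, on which the outer cap rests; from it the stem rises 66. The same in any yaw
- outer_base (a point): blue outer cap (120 g nominal): centre of its disc's underside, z up. Disc 104 diameter, 4 thick, with a 26 hole through which the stem passes freely; nested, this point lies 20 above inner_seat
- outer_collar (a point): grip point of the outer cap: on the axis of its collar, 25 above outer_base, 9 below the collar's rim. The collar is an upright round tube 42 outside diameter, 26 bore, 30 tall on top of the disc, to be gripped across its outside from above; nested, the stem's top then stands 41 above this point between the fingers. The same in any yaw. The cap must rise 66 to clear the stem
- spudger: yellow plastic spudger, flat bar 120 x 12 x 6, lying on the counter; bystander, to be left alone
- torque_bit: small titanium-grey torque bit, 50 long, 12 diameter, lying on the counter; bystander, to be left alone
- heat_filter: green tinted glass filter plate in aluminium edge strips, 74 x 78 x 8, lying flat; bystander, to be left alone
- spare_lamp: white spare lamp standing upright, 40 diameter, 62 tall; bystander, to be left alone
- grease_jar: small jar, 52 diameter, 60 tall; bystander, to be left alone
- screwdriver: screwdriver 180 long, lying on the counter; bystander, to be left alone
- parts_tray: grey parts tray, fixed, 160 x 120 x 35; bystander
There are look-alikes about, which are no part of the job. Of the things that look like the part that bears inner_knob, the smaller one is meant. Of the things that look like the part that bears outer_base, the smaller one is meant.

How it is judged:
By the outcome, as a careful person would: the job done as asked, in the order asked, and still so for the second after the job is handed in, while the arm keeps its last pose, push and grip.
It also fails if it takes over 72 s, if anything falls off the work surface, if the arm or the gripper's body presses on something with over 40 N, if the wrist force passes 120 N, or if a joint passes its speed limit or range.

ROBOT

A 6-joint arm with a two-finger parallel gripper is mounted at the origin on the work surface. World frame = base frame: x ahead of the robot, y to its left, z up, the work surface at z = 0. Lengths are in m, angles in degrees, forces in N, time in s.
With the tool pointing down it reaches from about 0.4 to 0.825 m from the base axis. Payload 7 kg.
Tool frame: the origin (TCP) lies on the front face of the gripper's body, between the roots of the fingers; the fingertips stand 66 mm ahead of it and the grasp point (between the pads) lies 47 mm ahead of it (ctrl.grasp_offset is the z of the grasp point in the tool frame, in m); z points along the fingers, y is the direction in which the jaws open and shut (so a half turn about z gives the same grasp; the last joint's range is limited). The gripper opens to 88 mm and grips with 3 to 60 N. Pads are 19 mm wide; open, the fingers measure 130 mm over their backs; the gripper's body (78 mm by 193 mm) begins 47 mm behind the grasp point.
Start: joints at [91.851, 20.546, 0.682, 0, -70.136, -16.507], TCP at [0.171, 0.653, 0.292] pointing down, gripper open.
Joint ranges: [-176.03, 176.03], [-82.01, 121.73], [-58.28, 71.71], [-173.87, 95.51], [-174.79, -0.11], [-173.66, 173.66]. Speed limits (degrees/s): [136.94, 136.94, 172.46, 180, 180, 180].

INTERFACE

Orientations are given as [roll, pitch, yaw] about the fixed x, y, z axes, in that order (R = Rz(yaw) Ry(pitch) Rx(roll)).
In Python, from plant import ctrl gives the robot as it stands.
- The arm moves only by the shell command python3 -m creep 'ROWS'. ROWS is JSON, a list of rows, each a list of 7 numbers: the turn, a rotation vector about the tool's x, y, z in rad, then the shift along the tool's x, y, z in m, then the opening, from 0 (shut) to 1 (fully open). In form: [[wx, wy, wz, dx, dy, dz, grip], ...]. A call has 1 to 12 rows; each row is the pose to reach, as a shift and turn from the pose commanded when the call began, along the tool's axes at that moment; what a row does not reach only later rows make up. A row lasts 1/12 s, in which the tool goes at most 41.7 mm and 7.16 degrees, less where a joint would pass 70% of its speed; a pose out of reach is approached as far as the arm can. A call with a gripper value outside its range is refused whole. The fingers move at their own pace and stop on an object; the grip force is fixed at half the most. Time passes only in rows, so rows that repeat a pose let the fingers close. It gives the time, the measured TCP pose, the force and the opening at its end, in the units of the state.
- ctrl.get_obs(): the state, without advancing time (a new reading comes with each control period).
- ctrl.snapshot(name): name is "side" or "top" or "wrist"; returns the picture (400x640x3 uint8, blue, green, red); there is no depth.
- ctrl.camera_model(name): a dict with "K" (3x3 intrinsics, pixels), "distortion" ([k1, k2, p1, p2, k3] as OpenCV has them; the pictures are not rectified), "rvec" (rotation vector, rad) and "tvec" (3), from world to camera coordinates, as OpenCV has them. Camera axes: x right, y down, z forward; pixel columns grow to the right and rows downward; lengths in m; the calibration is good to about 2 mm. A picture is of the moment at which its call begins: read the wrist's pose just before it. camera_model takes no time and is no camera call; for the wrist camera it gives the pose at the moment of the call.
- ctrl.close_job(): hands the job in, once; it reports no verdict.
The state is a dict: "clock": time; "joint_pos": joint angles; "qvel": joint speeds; "tau": joint torques, N m; "tool_pos": TCP position; "orientation": TCP orientation; "force": force on the tool from outside, world axes, zero at the start; "moment": the same for the moment, N m; "opening": finger opening in m.
Only numpy, scipy, OpenCV 4.12 (cv2) and the standard library are available. Lean on these libraries where they do the work, as an engineer would, in place of code of your own. Each camera call takes 0.05 s, during which the arm holds its last target.

## Working session

There is one attempt and no reset: what is moved stays moved. The work goes in short steps, Python scripts to look and compute and a shell command to move; the robot and the scene stay as the last step left them, time stands still between calls to the robot, and variables do not carry over. Pictures are saved under pics/ and viewed, and the job is handed in when it is done.

```bash
ls; mkdir -p pics; python3 - <<'E'
from plant import ctrl
import cv2,json
print(ctrl.get_obs())
for n in("side","top","wrist"):
    print(n,ctrl.camera_model(n))
    cv2.imwrite(f"pics/{n}0.png",ctrl.snapshot(n))
print(ctrl.grasp_offset)
E
```

```text
pics
{'clock': 0.0, 'joint_pos': array([ 9.18492793e+01,  2.05908807e+01,  6.32449827e-01, -1.95824952e-02,
       -7.01363139e+01, -1.65065627e+01]), 'qvel': array([-0.07648169, -0.04103028,  0.06913846,  0.0460357 ,  0.13057971,
        0.03097058]), 'tau': array([-7.98453984e-04, -5.82710838e+01,  2.93055135e+01,  6.99728161e+00,
        6.98360396e-03, -1.62211750e-04]), 'tool_pos': array([0.17072735, 0.65264506, 0.29122049]), 'orientation': array([ 1.79903929e+02, -9.27187235e-03, -1.46639446e+01]), 'force': array([0.14491739, 0.211342  , 0.22061102]), 'moment': array([-0.00157736, -0.01563045,  0.00051589]), 'opening': 0.08731276649431355}
side {'K': array([[430.50747788,   0.        , 316.98391073],
       [  0.        , 430.50747788, 194.87751277],
       [  0.        ,   0.        ,   1.        ]]), 'distortion': array([0.00187703, 0.        , 0.        , 0.        , 0.        ]), 'rvec': array([ 0.26680624, -2.78621581,  1.27773045]), 'tvec': array([0.59806723, 0.15803044, 1.24399293])}
top {'K': array([[496.41978596,   0.        , 317.02866723],
       [  0.        , 496.41978596, 200.45493235],
       [  0.        ,   0.        ,   1.        ]]), 'distortion': array([-0.00574454,  0.        ,  0.        ,  0.        ,  0.        ]), 'rvec': array([ 2.21213335, -2.00724348,  0.20175707]), 'tvec': array([-0.03422588,  0.61878279,  1.31075475])}
wrist {'K': array([[287.46060688,   0.        , 322.04207997],
       [  0.        , 287.46060688, 203.66135137],
       [  0.        ,   0.        ,   1.        ]]), 'distortion': array([-0.03318156,  0.        ,  0.        ,  0.        ,  0.        ]), 'rvec': array([-1.79537442,  2.3282564 ,  0.34632547]), 'tvec': array([ 0.67396305, -0.03675908,  0.39106448])}
0.0468
```

View pics/side0.png

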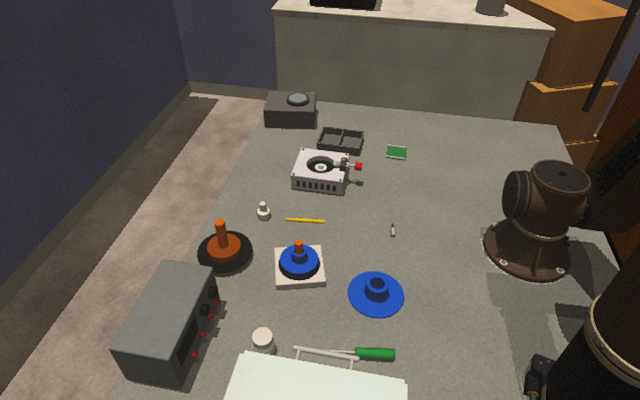

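View pics/top0.png

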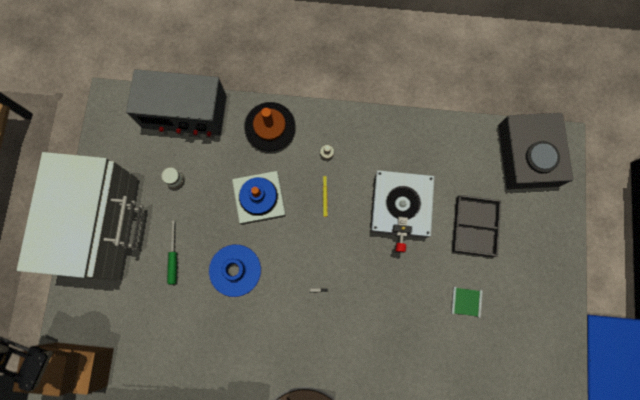

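View pics/wrist0.png

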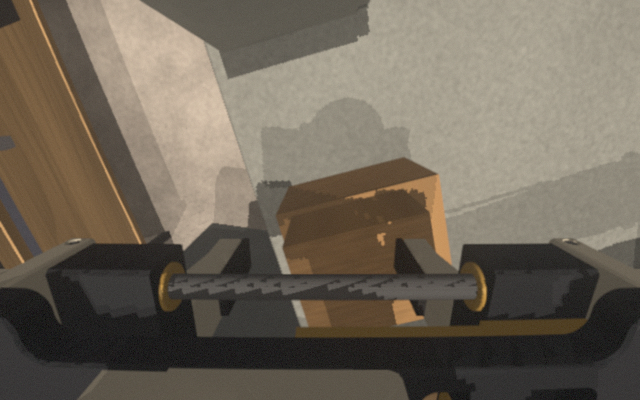

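The side and top views agree. The caddy with the nested pair is at about top (258,196), the module at (403,203), and its red knob at (401,247). The larger black/orange cover at (269,125) and the larger blue cap at (235,270) are the look-alikes. I'll measure next.

```bash
cat > h.py <<'E'
import numpy as np,cv2
from plant import ctrl
def cam(n):
    m=ctrl.camera_model(n);R=cv2.Rodrigues(m["rvec"])[0];return m,R,-R.T@m["tvec"]
def ray(m,px):
    u=cv2.undistortPoints(np.array([[px]],float),m["K"],m["distortion"])[0,0]
    R=cv2.Rodrigues(m["rvec"])[0];return -R.T@m["tvec"],R.T@np.array([u[0],u[1],1.])
def plane(m,px,z):
    c,d=ray(m,px);return c+d*(z-c[2])/d[2]
def tri(m1,p1,m2,p2):
    c1,d1=ray(m1,p1);c2,d2=ray(m2,p2)
    A=np.stack([d1,-d2],1);t=np.linalg.lstsq(A,c2-c1,rcond=None)[0]
    a=c1+d1*t[0];b=c2+d2*t[1];return (a+b)/2,np.linalg.norm(a-b)
def proj(m,P):
    return cv2.projectPoints(np.array(P,float).reshape(-1,3),m["rvec"],m["tvec"],m["K"],m["distortion"])[0].reshape(-1,2)
def blobs(img,lo,hi,amin=15):
    h=cv2.cvtColor(img,cv2.COLOR_BGR2HSV)
    if lo[0]>hi[0]:
        k=cv2.inRange(h,(0,)+lo[1:],hi)|cv2.inRange(h,lo,(180,)+hi[1:])
    else:k=cv2.inRange(h,lo,hi)
    n,l,s,c=cv2.connectedComponentsWithStats(k)
    return [(s[i].tolist(),c[i].round(2).tolist()) for i in range(1,n) if s[i][4]>=amin],l
E
python3 - <<'E'
from h import *
for n in("side","top"):
    im=cv2.imread(f"pics/{n}0.png")
    for nm,lo,hi in(("red",(175,150,80),(4,255,255)),("orange",(5,150,80),(16,255,255)),("blue",(105,150,60),(125,255,255)),("white",(0,0,170),(180,60,255))):
        print(n,nm)
        for b in blobs(im,lo,hi)[0]:print("  ",b)
t=cv2.imread("pics/top0.png");cv2.imwrite("pics/tz.png",cv2.resize(t[150:270,350:510],None,fx=5,fy=5,interpolation=cv2.INTER_CUBIC))
cv2.imwrite("pics/tz2.png",cv2.resize(t[160:240,210:310],None,fx=7,fy=7,interpolation=cv2.INTER_CUBIC))
E
```

```text
side red
   ([355, 162, 7, 8, 50], [357.88, 165.42])
   ([214, 301, 6, 4, 16], [216.62, 302.25])
   ([208, 314, 6, 5, 24], [210.46, 315.54])
   ([200, 332, 6, 5, 27], [202.41, 334.07])
   ([191, 352, 7, 5, 29], [193.79, 353.97])
side orange
   ([528, 0, 100, 22, 1367], [581.9, 8.89])
   ([601, 78, 17, 9, 84], [608.38, 82.86])
   ([529, 80, 65, 13, 365], [561.42, 86.61])
   ([565, 139, 29, 7, 102], [576.74, 142.18])
   ([207, 219, 34, 40, 801], [222.75, 242.23])
   ([295, 240, 8, 14, 85], [298.4, 246.09])
side blue
   ([280, 245, 39, 29, 699], [298.51, 260.07])
   ([348, 272, 56, 46, 1722], [375.29, 295.07])
side white
   ([272, 0, 283, 30, 3590], [428.01, 12.0])
   ([190, 93, 49, 16, 138], [214.76, 97.96])
   ([291, 148, 58, 34, 919], [317.52, 164.3])
   ([315, 164, 12, 7, 48], [320.44, 166.67])
   ([133, 199, 30, 19, 235], [148.55, 207.39])
   ([259, 201, 7, 5, 25], [262.0, 203.0])
   ([257, 207, 13, 8, 52], [262.46, 211.5])
   ([117, 216, 37, 24, 188], [138.72, 224.25])
   ([118, 232, 17, 20, 74], [124.62, 241.0])
   ([274, 244, 52, 41, 642], [298.41, 268.31])
   ([105, 250, 12, 7,
[... 231 characters left out ...]
  ([252, 187, 7, 7, 37], [254.78, 190.27])
   ([62, 349, 9, 3, 16], [65.81, 349.94])
   ([73, 351, 22, 42, 373], [84.9, 373.31])
   ([42, 383, 18, 12, 117], [50.13, 389.35])
top blue
   ([240, 178, 37, 36, 928], [257.65, 195.62])
   ([209, 245, 52, 51, 1910], [234.53, 270.2])
   ([588, 315, 52, 85, 4292], [613.26, 358.22])
top white
   ([324, 146, 7, 4, 20], [327.0, 147.3])
   ([321, 148, 12, 9, 24], [326.58, 152.67])
   ([18, 153, 87, 124, 7759], [61.54, 214.5])
   ([88, 162, 25, 114, 463], [99.63, 219.57])
   ([163, 168, 14, 15, 169], [169.42, 174.94])
   ([374, 171, 59, 64, 2037], [403.39, 200.49])
   ([233, 172, 51, 50, 641], [258.3, 197.26])
   ([396, 197, 13, 13, 73], [402.38, 203.03])
```

View pics/tz.png

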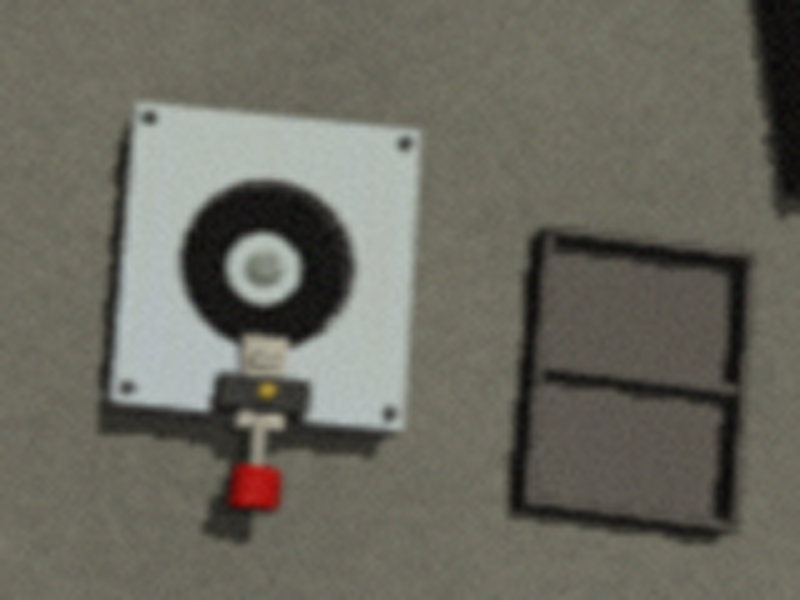

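View pics/tz2.png

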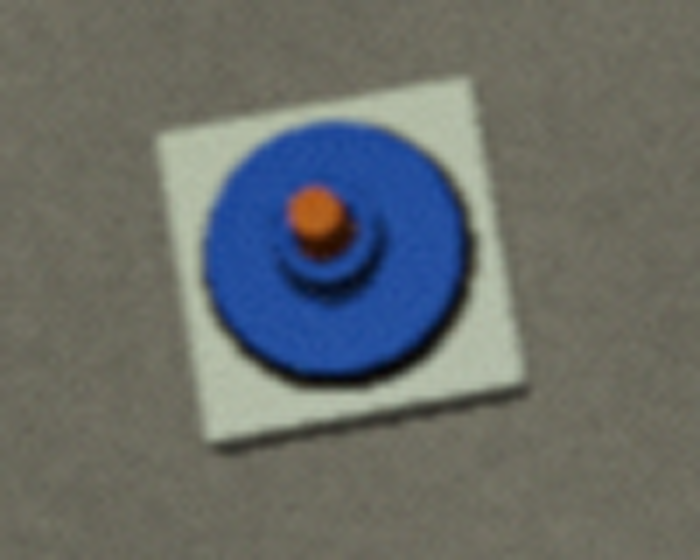

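```bash
python3 - <<'E'
from h import *
mt=ctrl.camera_model("top");ms=ctrl.camera_model("side")
print("campos",cam("top")[2],cam("side")[2])
f=lambda U,V,o=(350,150),k=5:(o[0]+(U+.5)/k-.5,o[1]+(V+.5)/k-.5)
C=[plane(mt,f(*p),.06) for p in((137,103),(421,130),(404,431),(109,402))]
for c in C:print("corner",c.round(4))
print("mean",np.mean(C,0).round(4),[np.linalg.norm(C[i]-C[(i+1)%4]).round(4) for i in range(4)])
d=(C[0]-C[3]+C[1]-C[2]);print("yaw +x",np.degrees(np.arctan2(d[1],d[0])), "from y", np.degrees(np.arctan2(*( -(C[0]-C[1]+C[3]-C[2])[:2]*[1,-1]))) )
print("opening",plane(mt,f(268,265),.06).round(4))
k=plane(mt,(400.53,246.95),.074);print("knob top-ish",k.round(4))
print("tri knob",tri(mt,(400.53,246.95),ms,(357.88,165.42)))
f2=lambda U,V:f(U,V,(210,160),7)
print("disc tri",tri(mt,f2(337,252),ms,(298.7,262.5)))
st=cv2.imread("pics/side0.png")
cv2.imwrite("pics/sz.png",cv2.resize(st[230:300,260:340],None,fx=8,fy=8,interpolation=cv2.INTER_CUBIC))
cv2.imwrite("pics/sz2.png",cv2.resize(st[130:210,280:380],None,fx=7,fy=7,interpolation=cv2.INTER_CUBIC))
W=[plane(mt,f2(*p),.022) for p in((157,135),(468,76),(526,383),(207,443))]
print("caddy",np.mean(W,0).round(4),[np.linalg.norm(W[i]-W[(i+1)%4]).round(4) for i in range(4)])
for z in(.03,.04,.05):print("disc@",z,plane(mt,f2(337,252),z).round(4))
for z in(.09,.1,.11):print("stem@",z,plane(mt,f2(315,210),z).round(4))
E
```

```text
campos [ 3.47744489e-01 -3.20025054e-05  1.40755651e+00] [0.44594873 0.93635462 0.92441667]
corner [ 0.7221 -0.1331  0.06  ]
corner [ 0.7219 -0.2925  0.06  ]
corner [ 0.5516 -0.2918  0.06  ]
corner [ 0.5519 -0.1302  0.06  ]
mean [ 0.6369 -0.2119  0.06  ] [np.float64(0.1594), np.float64(0.1704), np.float64(0.1616), np.float64(0.1702)]
yaw +x -0.6114160928853641 from y -0.0836785096549955
opening [ 0.6367 -0.2121  0.06  ]
knob top-ish [ 0.5115 -0.2103  0.074 ]
tri knob (array([ 0.51166728, -0.21075603,  0.07114088]), np.float64(0.00039484058005452214))
disc tri (array([0.62324887, 0.19582842, 0.02661538]), np.float64(0.0016603390587246146))
caddy [0.6227 0.1952 0.022 ] [np.float64(0.1297), np.float64(0.1308), np.float64(0.1306), np.float64(0.1302)]
disc@ 0.03 [0.6234 0.1954 0.03  ]
disc@ 0.04 [0.6214 0.1939 0.04  ]
disc@ 0.05 [0.6194 0.1925 0.05  ]
stem@ 0.09 [0.6272 0.1974 0.09  ]
stem@ 0.1 [0.625  0.1959 0.1   ]
stem@ 0.11 [0.6229 0.1944 0.11  ]
```

```bash
echo
```

```text
(no output)
```

View pics/sz.png

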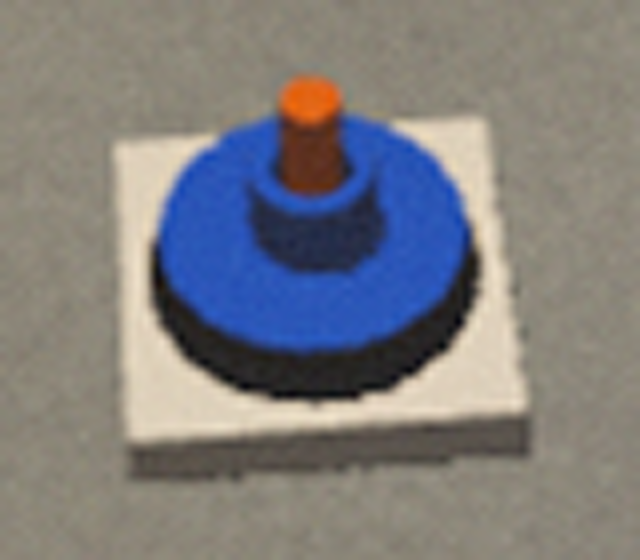

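View pics/sz2.png

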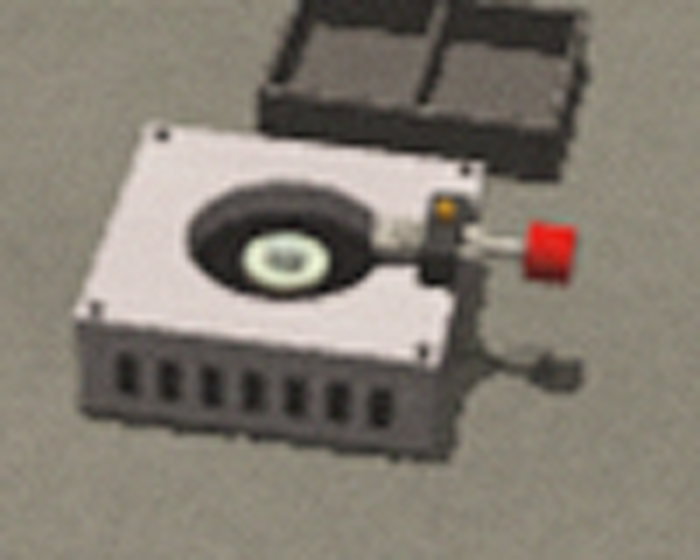

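```bash
python3 - <<'E'
from h import *
mt=ctrl.camera_model("top");ms=ctrl.camera_model("side")
f=lambda U,V,o,k:(o[0]+(U+.5)/k-.5,o[1]+(V+.5)/k-.5)
pt=f(316,209,(210,160),7);ps=f(310,101,(260,230),8)
P,e=tri(mt,pt,ms,ps);print("stemtop",P.round(4),e)
pd=f(337,252,(210,160),7);psd=f(315,233,(260,230),8)
print("disc top",tri(mt,pd,ms,psd))
# collar rim
for z in(.05,.06,.07,.08,.085,.09,.095,.1,.105,.11):print(z,plane(mt,pt,z)[:2].round(4),plane(ms,ps,z)[:2].round(4))
# stem/collar axis from disc
E
```

```text
stemtop [0.6234 0.1947 0.1054] 0.0017617781198580769
disc top (array([0.6217159 , 0.19396353, 0.03995762]), np.float64(0.0005695469260868939))
0.05 [0.6361 0.203 ] [0.6345 0.1447]
0.06 [0.634  0.2015] [0.6323 0.1537]
0.07 [0.6318 0.2   ] [0.6301 0.1628]
0.08 [0.6297 0.1985] [0.628  0.1718]
0.085 [0.6286 0.1978] [0.6269 0.1764]
0.09 [0.6276 0.197 ] [0.6258 0.1809]
0.095 [0.6265 0.1963] [0.6248 0.1854]
0.1 [0.6255 0.1955] [0.6237 0.1899]
0.105 [0.6244 0.1948] [0.6226 0.1945]
0.11 [0.6233 0.194 ] [0.6215 0.199 ]
```

```bash
cat >> h.py <<'E'
from scipy.spatial.transform import Rotation as Ro
def to(x,y,zg,yaw,level=True,grasp=True):
    """delta (tool axes) to put the grasp point at x,y,zg, pointing down, yaw deg"""
    o=ctrl.get_obs();R=Ro.from_euler('xyz',o["orientation"],degrees=True)
    T=Ro.from_euler('xyz',[180,0,yaw],degrees=True)
    p=np.array([x,y,zg+(ctrl.grasp_offset if grasp else 0)])
    print("rot",(R.inv()*T).as_rotvec().round(4),"shift",R.inv().apply(p-o["tool_pos"]).round(4),"t",round(o["clock"],2))
def st():
    o=ctrl.get_obs();print("t",round(o["clock"],2),"grasp",(o["tool_pos"]+Ro.from_euler('xyz',o["orientation"],degrees=True).apply([0,0,ctrl.grasp_offset])).round(4),"rpy",o["orientation"].round(2),"F",o["force"].round(1),"M",o["moment"].round(2),"open",round(o["opening"],4))
E
python3 -c "
from h import *
to(.5,.2,.24,-.5);st()
m,R,c=cam('wrist');o=ctrl.get_obs();r=Ro.from_euler('xyz',o['orientation'],degrees=True)
print(r.inv().apply(c-o['tool_pos']), (R@r.as_matrix()).round(3))"
```

```text
rot [ 0.0012  0.     -0.2471] shift [0.4331 0.3547 0.0052] t 0.15
t 0.15 grasp [0.1707 0.6527 0.2447] rpy [ 1.7993e+02 -1.0000e-02 -1.4660e+01] F [0.6 0.6 0.3] M [ 0.03  0.01 -0.03] open 0.0874
[ 0.07967444  0.00055905 -0.09277118] [[-0.001  1.     0.   ]
 [-0.956 -0.001 -0.292]
 [-0.292 -0.001  0.956]]
```

```bash
python3 -m creep '[[0,0,-0.05,0.01,0.01,0,1],[0,0,-0.12,0.04,0.03,0,1],[0,0,-0.2,0.07,0.06,0,1],[0,0,-0.247,0.103,0.084,0,1],[0,0,-0.247,0.136,0.111,0,1],[0,0,-0.247,0.169,0.138,0,1],[0,0,-0.247,0.2,0.165,0,1],[0,0,-0.247,0.235,0.192,0,1],[0,0,-0.247,0.267,0.219,0,1],[0,0,-0.247,0.3,0.246,0,1],[0,0,-0.247,0.333,0.273,0,1],[0,0,-0.247,0.366,0.3,0,1]]'; python3 -c "
from h import *
st();to(.511,-.2107,.19,-.5)"
```

```text
clock: 1.15
tool_pos: [0.4455, 0.2739, 0.2923]
orientation: [-180.0, -0.0, -0.5]
force: [0.9, 0.6, -0.2]
opening: 0.0877
t 1.15 grasp [0.4455 0.274  0.2455] rpy [-1.7998e+02 -1.0000e-02 -4.8000e-01] F [ 0.9  0.6 -0.2] M [ 0.03 -0.1   0.02] open 0.0877
rot [-0.0003 -0.0001  0.0003] shift [0.0696 0.4841 0.0554] t 1.15
```

```bash
python3 -m creep '[[0,0,0,0.006,0.035,0,1],[0,0,0,0.012,0.075,0.005,1],[0,0,0,0.018,0.116,0.01,1],[0,0,0,0.024,0.157,0.015,1],[0,0,0,0.03,0.198,0.02,1],[0,0,0,0.036,0.24,0.025,1],[0,0,0,0.042,0.28,0.03,1],[0,0,0,0.048,0.321,0.035,1],[0,0,0,0.054,0.362,0.04,1],[0,0,0,0.06,0.403,0.045,1],[0,0,0,0.066,0.444,0.05,1],[0,0,0,0.0696,0.484,0.055,1]]'; python3 -c "
from h import *
st();o=ctrl.camera_model('wrist');im=ctrl.snapshot('wrist');cv2.imwrite('pics/w1.png',im)
import pickle;pickle.dump(o,open('w1.pkl','wb'))
print(blobs(im,(175,150,80),(4,255,255))[0]);print(proj(o,[.6368,-.212,.06]),proj(o,[.5117,-.2108,.07]))
st();to(.511,-.2107,.07,-.5)"
```

```text
clock: 2.15
tool_pos: [0.5102, -0.2109, 0.2369]
orientation: [180.0, -0.0, -0.5]
force: [1.6, 0.5, 1.3]
opening: 0.0875
t 2.15 grasp [ 0.5102 -0.2109  0.1901] rpy [ 1.8e+02 -1.0e-02 -5.0e-01] F [1.6 0.5 1.3] M [ 0.1  -0.21 -0.02] open 0.0875
[([314, 191, 29, 24, 461], [327.68, 201.5])]
[[321.37349181  59.30759589]] [[321.44053698 202.47047512]]
t 2.2 grasp [ 0.5097 -0.2162  0.1886] rpy [ 1.7993e+02  1.3000e-01 -6.6000e-01] F [ 3.4 -4.2 -0.7] M [-0.8  -0.59  0.02] open 0.0877
rot [ 0.0012  0.0023 -0.0028] shift [ 0.0014 -0.0056  0.1186] t 2.2
```

View pics/w1.png

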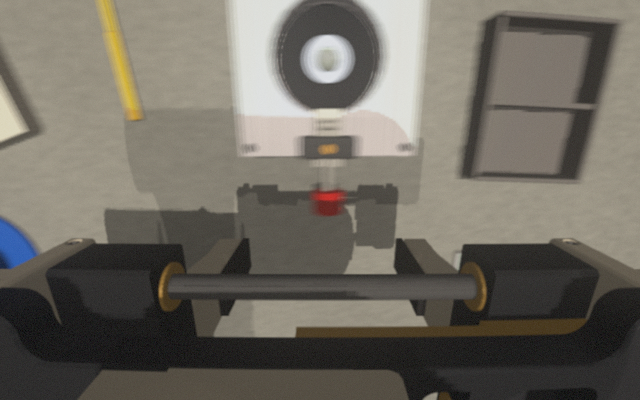

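The picture is motion-blurred because the arm was still settling. It shows the knob at about (328,202), roughly as predicted. I'll settle while going down a bit, then look again.

```bash
python3 -m creep '[[0,0,0,0.0,0,0.01,1],[0,0,0,0.0,0,0.02,1],[0,0,0,0,0,0.03,1],[0,0,0,0,0,0.04,1],[0,0,0,0,0,0.04,1],[0,0,0,0,0,0.04,1]]'; python3 -c "
from h import *
st();o=ctrl.camera_model('wrist');im=ctrl.snapshot('wrist');cv2.imwrite('pics/w2.png',im)
print(blobs(im,(175,150,80),(4,255,255))[0]);print(proj(o,[.6368,-.212,.06]),proj(o,[.5117,-.2108,.07]),proj(o,[.5117,-.2108,.084]))
st();to(.511,-.2107,.07,-.5)"
```

```text
clock: 2.7
tool_pos: [0.51, -0.2077, 0.1965]
orientation: [-180.0, 0.1, -0.4]
force: [-0.2, -0.5, 0.6]
opening: 0.0878
t 2.7 grasp [ 0.51   -0.2077  0.1497] rpy [-1.8e+02  8.0e-02 -3.9e-01] F [-0.2 -0.5  0.6] M [-0.11  0.01 -0.03] open 0.0878
[([311, 200, 33, 33, 902], [326.45, 216.53])]
[[326.05043009  48.00194925]] [[325.3418371  216.35060196]] [[325.53297058 222.51154128]]
t 2.75 grasp [ 0.5104 -0.2079  0.1504] rpy [ 1.7999e+02  1.0000e-02 -4.0000e-01] F [-0.   0.   0.2] M [ 0.01 -0.03 -0.05] open 0.0874
rot [0.0002 0.0003 0.0018] shift [0.0006 0.0028 0.0804] t 2.75
```

View pics/w2.png

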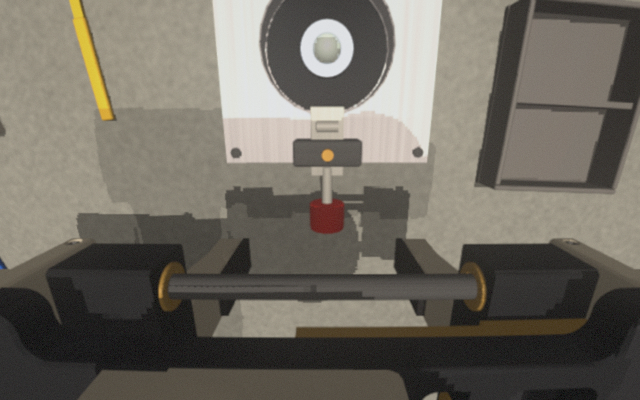

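The knob is at (326,217), within a couple of pixels of the prediction. I'll descend and pinch it.

```bash
python3 -m creep '[[0,0,0.002,0.0005,0.003,0.012,1],[0,0,0.002,0.0005,0.0035,0.027,1],[0,0,0.002,0.0005,0.0035,0.043,1],[0,0,0.002,0.0005,0.0035,0.059,1],[0,0,0.002,0.0005,0.0035,0.072,1],[0,0,0.002,0.0005,0.0035,0.08,1],[0,0,0.002,0.0005,0.0035,0.08,0],[0,0,0.002,0.0005,0.0035,0.08,0],[0,0,0.002,0.0005,0.0035,0.08,0],[0,0,0.002,0.0005,0.0035,0.08,0],[0,0,0.002,0.0005,0.0035,0.08,0],[0,0,0.002,0.0005,0.0035,0.08,0]]'; python3 -c "
from h import *
st()"
```

```text
clock: 3.75
tool_pos: [0.511, -0.2123, 0.1178]
orientation: [180.0, -0.1, -0.6]
force: [-0.3, 0.5, -0.5]
opening: 0.0532
t 3.75 grasp [ 0.511  -0.2123  0.071 ] rpy [ 1.8e+02 -7.0e-02 -6.1e-01] F [-0.3  0.5 -0.5] M [0.04 0.01 0.06] open 0.0532
```

```bash
python3 -m creep '[[0,0,0,0,0,0.001,0],[0,0,0,0,0,0.001,0],[0,0,0,0,0,0.001,0],[0,0,0,0,0,0.001,0],[0,0,0,0,0,0.001,0],[0,0,0,0,0,0.001,0],[0,0,0,0,0,0.001,0],[0,0,0,0,0,0.001,0]]'; python3 -c "
from h import *
st()"
```

```text
clock: 4.42
tool_pos: [0.5109, -0.2115, 0.1162]
orientation: [-179.9, -0.0, -0.6]
force: [-0.1, 5.7, 0.5]
opening: 0.0275
t 4.42 grasp [ 0.5109 -0.2115  0.0694] rpy [-1.7995e+02 -3.0000e-02 -6.2000e-01] F [-0.1  5.7  0.5] M [ 1.96 -0.11  0.02] open 0.0275
```

Pinched at 27.5 mm. Now I'll pull 25 mm along -x.

```bash
python3 -m creep '[[0,0,0,-0.002,-0.001,0,0],[0,0,0,-0.005,-0.001,0,0],[0,0,0,-0.008,-0.001,0,0],[0,0,0,-0.011,-0.001,0,0],[0,0,0,-0.014,-0.001,0,0],[0,0,0,-0.017,-0.001,0,0],[0,0,0,-0.02,-0.001,0,0],[0,0,0,-0.023,-0.001,0,0],[0,0,0,-0.025,-0.001,0,0],[0,0,0,-0.026,-0.001,0,0],[0,0,0,-0.026,-0.001,0,0],[0,0,0,-0.026,-0.001,0,0]]'; python3 -c "
from h import *
st();o=ctrl.camera_model('wrist');im=ctrl.snapshot('wrist');cv2.imwrite('pics/w3.png',im);st()"
```

```text
clock: 5.42
tool_pos: [0.4864, -0.2111, 0.1163]
orientation: [180.0, -0.2, -0.6]
force: [8.6, -3.6, -8.8]
opening: 0.027
t 5.42 grasp [ 0.4866 -0.2111  0.0695] rpy [179.98  -0.21  -0.6 ] F [ 8.6 -3.6 -8.8] M [-1.11 -3.09 -0.09] open 0.027
t 5.47 grasp [ 0.4866 -0.2111  0.0695] rpy [179.98  -0.21  -0.6 ] F [ 8.2 -3.  -9.3] M [-1.05 -3.06 -0.15] open 0.0272
```

View pics/w3.png

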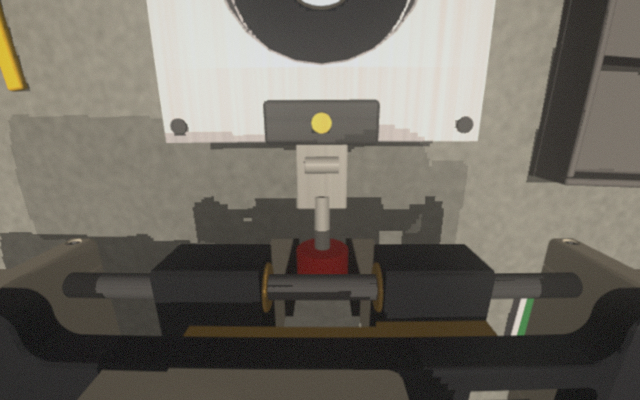

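The latch is out: the bolt ridge is now outside the bracket at (322,165), and the stop force is about 8 N. I'll release and rise.

```bash
python3 -m creep '[[0,0,0,0.0005,0,0,1],[0,0,0,0.0005,0,0,1],[0,0,0,0.0005,0,0,1],[0,0,0,0.0005,0,0,1],[0,0,0,0.0005,0,-0.005,1],[0,0,0,0.0005,0,-0.02,1],[0,0,0,0.0005,0,-0.045,1],[0,0,0,0.0005,0,-0.075,1],[0,0,0,0.0005,0,-0.11,1],[0,0,0,0.0005,0,-0.14,1],[0,0,0,0.0005,0,-0.16,1],[0,0,0,0.0005,0,-0.17,1]]'; python3 -c "
from h import *
st();im=ctrl.snapshot('wrist');cv2.imwrite('pics/w4.png',im);st();to(.6225,.1945,.2,-.5)
cv2.imwrite('pics/t4.png',cv2.resize(ctrl.snapshot('top')[150:270,350:510],None,fx=5,fy=5))"
```

```text
clock: 6.47
tool_pos: [0.4858, -0.2112, 0.29]
orientation: [180.0, -0.3, -0.6]
force: [-0.0, -0.5, -0.2]
opening: 0.0875
t 6.47 grasp [ 0.486  -0.2112  0.2432] rpy [179.95  -0.28  -0.6 ] F [-0.  -0.5 -0.2] M [-0.08 -0.1   0.02] open 0.0875
t 6.52 grasp [ 0.4863 -0.2113  0.2436] rpy [179.94  -0.32  -0.59] F [ 1.2 -0.5  1.4] M [-0.06 -0.2   0.01] open 0.0872
rot [ 0.0011 -0.0055 -0.0016] shift [ 0.132  -0.4072  0.0439] t 6.52
```

View pics/w4.png

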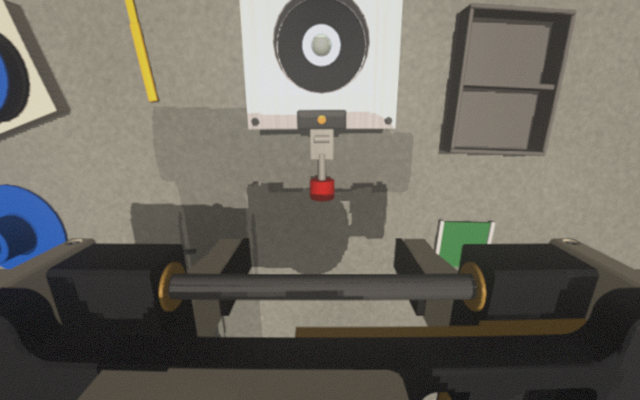

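The knob stays out, at (322,187). I'll refine the seat from this still picture, then hover short of the caddy to see the stem.

```bash
python3 -c "
from h import *
m=ctrl.camera_model('wrist');im=cv2.imread('pics/w4.png')
g=cv2.cvtColor(im,cv2.COLOR_BGR2GRAY)
k=((g<75)).astype(np.uint8);k[105:]=0;k[:, :260]=0;k[:,385:]=0
c,_=cv2.findContours(k,0,2);c=max(c,key=cv2.contourArea);e=cv2.fitEllipse(cv2.convexHull(c));print(e,cv2.boundingRect(c),plane(m,e[0],.06))
b=blobs(im,(175,150,80),(4,255,255))[0];print(b,plane(m,b[0][1],.075))
to(.53,.1945,.22,-.5)"
```

```text
((323.8313903808594, 24.047924041748047), (48.356719970703125, 77.55693054199219), 100.30256652832031) (284, 0, 79, 47) [ 0.65439786 -0.215283    0.06      ]
[([310, 179, 24, 21, 434], [321.9, 189.28])] [ 0.48905192 -0.21141807  0.075     ]
rot [ 0.0003 -0.0037 -0.002 ] shift [ 0.0399 -0.406   0.0214] t 6.57
```

```bash
python3 -m creep '[[0,0,0,0.0015,-0.015,0.001,1],[0,0,0,0.004,-0.045,0.003,1],[0,0,0,0.008,-0.085,0.006,1],[0,0,0,0.012,-0.125,0.009,1],[0,0,0,0.016,-0.165,0.012,1],[0,0,0,0.02,-0.205,0.015,1],[0,0,0,0.024,-0.245,0.018,1],[0,0,0,0.028,-0.285,0.02,1],[0,0,0,0.032,-0.325,0.022,1],[0,0,0,0.036,-0.362,0.023,1],[0,0.005,0,0.038,-0.388,0.024,1],[0,0,0,0.04,-0.403,0.024,1]]';python3 -m creep '[[0,0,0,0,-0.003,0,1],[0,0,0,0,-0.003,0,1],[0,0,0,0,-0.003,0,1],[0,0,0,0,-0.003,0,1]]'; python3 -c "
from h import *
st();m=ctrl.camera_model('wrist');im=ctrl.snapshot('wrist');cv2.imwrite('pics/w5.png',im);st()
import pickle;pickle.dump(m,open('w5.pkl','wb'))
to(.6225,.1945,.15,-.5)"
```

```text
clock: 7.57
tool_pos: [0.5286, 0.194, 0.2599]
orientation: [179.9, 0.2, -0.5]
force: [0.2, -0.2, 0.5]
opening: 0.0876
clock: 7.9
tool_pos: [0.5293, 0.1933, 0.2618]
orientation: [180.0, 0.0, -0.7]
force: [1.0, -0.1, -0.3]
opening: 0.0877
t 7.9 grasp [0.5293 0.1933 0.215 ] rpy [ 1.7997e+02  4.0000e-02 -6.8000e-01] F [ 1.  -0.1 -0.3] M [-0.03 -0.03 -0.05] open 0.0877
t 7.95 grasp [0.5294 0.1933 0.2153] rpy [ 1.7999e+02  2.0000e-02 -7.0000e-01] F [-0.6  0.1  0.2] M [0.   0.01 0.01] open 0.0883
rot [ 0.0002  0.0004 -0.0035] shift [ 0.0931 -0.0024  0.0652] t 7.95
```

View pics/w5.png

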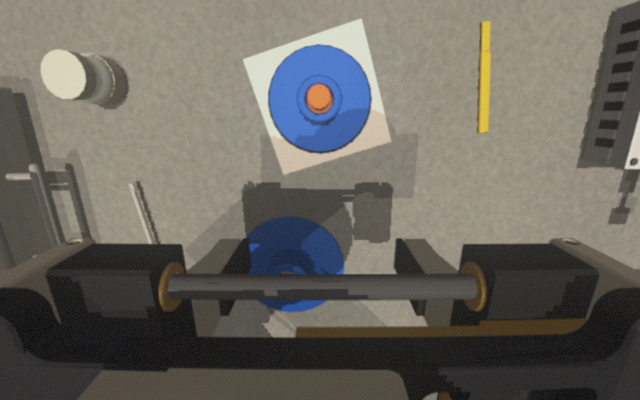

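The stem is at about (319,97), inside the blue disc centred at about (320,98), nearly on the camera axis. I'll measure both.

```bash
python3 -c "
from h import *
import pickle
m=pickle.load(open('w5.pkl','rb'));im=cv2.imread('pics/w5.png')
h=cv2.cvtColor(im,cv2.COLOR_BGR2HSV)
for b in blobs(im,(5,150,80),(16,255,255))[0]:print('or',b,plane(m,b[1],.105))
k=cv2.inRange(h,(105,120,40),(125,255,255));k[170:]=0
c,_=cv2.findContours(k,0,2);c=max(c,key=cv2.contourArea);e=cv2.fitEllipse(c);print(e,plane(m,e[0],.04))
# seat from w4 by eye
"
python3 - <<'E'
from h import *
import cv2
im=cv2.imread('pics/w4.png');cv2.imwrite('pics/w4z.png',cv2.resize(im[0:140,240:400],None,fx=4,fy=4))
E
```

```text
or ([307, 85, 24, 24, 455], [318.46, 96.45]) [0.62431367 0.19447459 0.105     ]
((319.1907958984375, 98.13236999511719), (100.00491333007812, 105.4758529663086), 178.86502075195312) [0.62668005 0.19446104 0.04      ]
```

View pics/w4z.png

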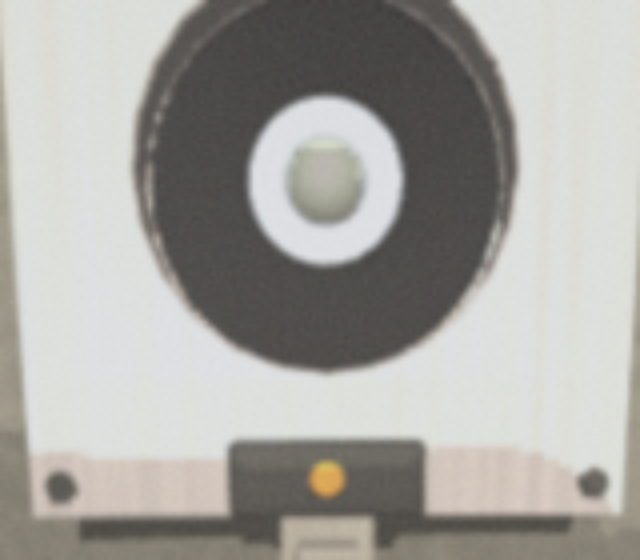

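```bash
python3 -m creep '[[0,0,0,0.01,0,0.005,1],[0,0,0,0.03,-0.001,0.015,1],[0,0,0,0.055,-0.001,0.025,1],[0,0,0,0.076,-0.002,0.03,1],[0,0,0,0.09,-0.0024,0.034,1],[0,0,0,0.0944,-0.0024,0.04,1],[0,0,0,0.0944,-0.0024,0.05,1],[0,0,0,0.0944,-0.0024,0.065,1],[0,0,0,0.0944,-0.0024,0.082,1],[0,0,0,0.0944,-0.0024,0.098,1],[0,0,0,0.0944,-0.0024,0.11,1],[0,0,0,0.0944,-0.0024,0.116,1]]';python3 -m creep '[[0,0,0,0,0,0,1],[0,0,0,0,0,0,1],[0,0,0,0,0,0,1]]'; python3 -c "
from h import *
st();im=ctrl.snapshot('side');cv2.imwrite('pics/s6.png',cv2.resize(im[180:300,230:390],None,fx=5,fy=5));st()
cv2.imwrite('pics/w6.png',ctrl.snapshot('wrist'))
"
```

```text
clock: 8.95
tool_pos: [0.6226, 0.1952, 0.1441]
orientation: [179.9, 0.1, -0.6]
force: [-0.1, -0.4, 0.3]
opening: 0.0874
clock: 9.2
tool_pos: [0.6244, 0.1962, 0.1472]
orientation: [-180.0, -0.1, -0.6]
force: [0.4, -0.3, 0.9]
opening: 0.0874
t 9.2 grasp [0.6245 0.1962 0.1004] rpy [-1.7996e+02 -8.0000e-02 -6.0000e-01] F [ 0.4 -0.3  0.9] M [ 0.   -0.07  0.02] open 0.0874
t 9.25 grasp [0.6245 0.1963 0.1005] rpy [-1.7995e+02 -9.0000e-02 -6.1000e-01] F [ 0.  -0.3  0.1] M [0.04 0.01 0.01] open 0.0877
```

View pics/s6.png

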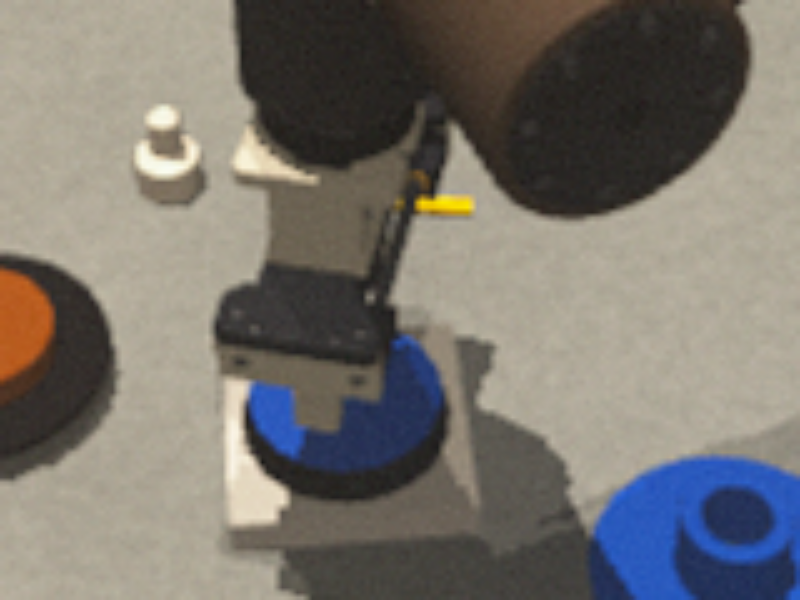

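View pics/w6.png

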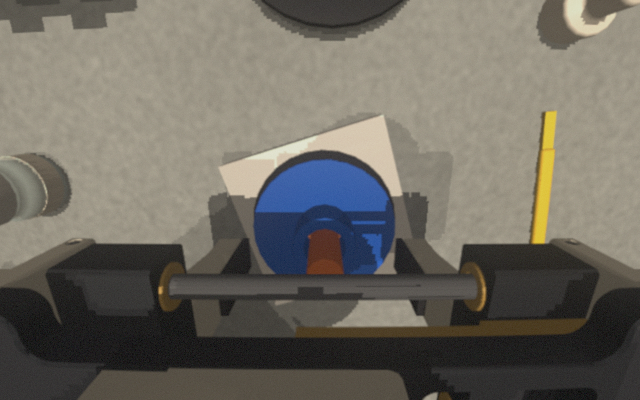

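The stem is at x≈325, against a jaw centre of about 321.5. I'll correct +1.7 mm in tool y, go down 2 mm and close.

```bash
python3 -m creep '[[0,0,0,0,0.001,0.001,1],[0,0,0,0,0.0017,0.002,0.6],[0,0,0,0,0.0017,0.002,0.2],[0,0,0,0,0.0017,0.002,0],[0,0,0,0,0.0017,0.002,0],[0,0,0,0,0.0017,0.002,0],[0,0,0,0,0.0017,0.002,0],[0,0,0,0,0.0017,0.002,0],[0,0,0,0,0.0017,0.002,0],[0,0,0,0,0.0017,0.002,0],[0,0,0,0,0.0017,0.002,0],[0,0,0,0,0.0017,0.002,0]]';python3 -m creep '[[0,0,0,0,0,0,0],[0,0,0,0,0,0,0],[0,0,0,0,0,0,0],[0,0,0,0,0,0,0]]'; python3 -c "
from h import *
st()
cv2.imwrite('pics/w7.png',ctrl.snapshot('wrist'))
"
```

```text
clock: 10.3
tool_pos: [0.624, 0.1944, 0.1442]
orientation: [-180.0, -0.0, -0.6]
force: [-0.5, 2.1, 0.2]
opening: 0.0201
clock: 10.63
tool_pos: [0.624, 0.1943, 0.1442]
orientation: [-180.0, -0.0, -0.6]
force: [-0.2, -0.5, -0.1]
opening: 0.0191
t 10.63 grasp [0.624  0.1943 0.0974] rpy [-1.7999e+02 -1.0000e-02 -6.2000e-01] F [-0.2 -0.5 -0.1] M [ 0.28 -0.04  0.01] open 0.0191
```

View pics/w7.png

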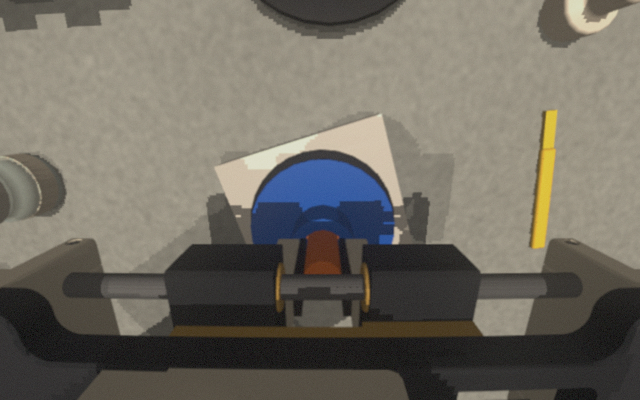

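Gripped at 19.1 mm. I'll lift slowly.

```bash
python3 -m creep '[[0,0,0,0,0,-0.001,0],[0,0,0,0,0,-0.003,0],[0,0,0,0,0,-0.006,0],[0,0,0,0,0,-0.011,0],[0,0,0,0,0,-0.018,0],[0,0,0,0,0,-0.026,0],[0,0,0,0,0,-0.035,0],[0,0,0,0,0,-0.045,0],[0,0,0,0,0,-0.055,0],[0,0,0,0,0,-0.065,0],[0,0,0,0,0,-0.075,0],[0,0,0,0,0,-0.085,0]]'; python3 -m creep '[[0,0,0,0,0,-0.01,0],[0,0,0,0,0,-0.019,0],[0,0,0,0,0,-0.026,0],[0,0,0,0,0,-0.031,0],[0,0,0,0,0,-0.034,0],[0,0,0,0,0,-0.035,0],[0,0,0,0,0,-0.035,0],[0,0,0,0,0,-0.035,0]]';python3 -c "
from h import *
st();im=ctrl.snapshot('side');cv2.imwrite('pics/s8.png',cv2.resize(im[150:300,230:390],None,fx=4,fy=4));st()
cv2.imwrite('pics/w8.png',ctrl.snapshot('wrist'));to(.637,-.2123,.215,-.5)
"
```

```text
clock: 11.68
tool_pos: [0.6239, 0.1943, 0.2305]
orientation: [-180.0, -0.0, -0.6]
force: [0.8, -0.1, -3.8]
opening: 0.0191
clock: 12.35
tool_pos: [0.6237, 0.1942, 0.2636]
orientation: [180.0, 0.0, -0.6]
force: [-0.4, 0.1, -4.0]
opening: 0.0191
t 12.35 grasp [0.6237 0.1942 0.2168] rpy [ 1.7998e+02  5.0000e-02 -6.3000e-01] F [-0.4  0.1 -4. ] M [-0.05  0.03 -0.03] open 0.0191
t 12.4 grasp [0.6237 0.1941 0.2167] rpy [ 1.7997e+02  5.0000e-02 -6.2000e-01] F [-0.2  0.1 -4.8] M [ 0.01  0.06 -0.02] open 0.0194
rot [ 0.0005  0.0009 -0.0021] shift [0.0177 0.4063 0.0019] t 12.45
```

View pics/s8.png

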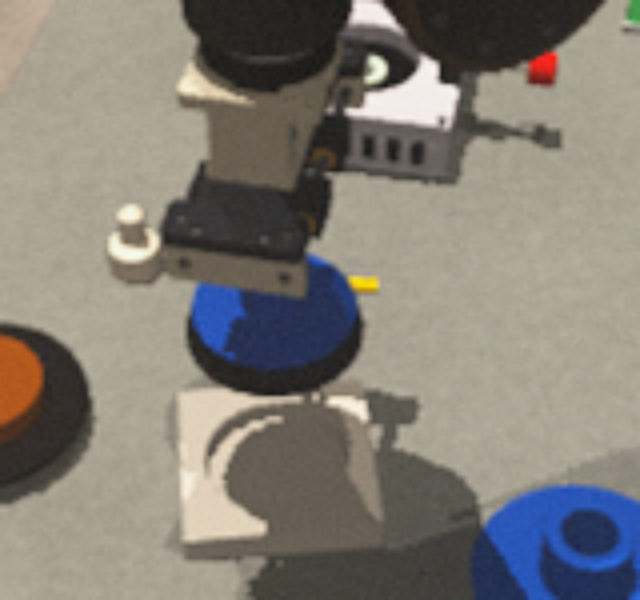

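View pics/w8.png

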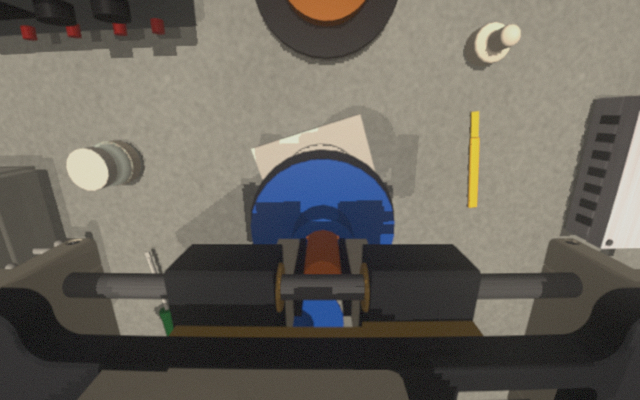

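Both covers are up level (load about 4 N) and the pocket is empty. I'll carry them to the module smoothly.

```bash
python3 -m creep '[[0,0,0,0,0.003,0,0],[0,0,0,0,0.01,0,0],[0,0,0,0.001,0.021,0,0],[0,0,0,0.002,0.036,0,0],[0,0,0,0.002,0.053,0,0],[0,0,0,0.003,0.072,0,0],[0,0,0,0.004,0.091,0,0],[0,0,0,0.005,0.11,0,0],[0,0,0,0.006,0.13,0,0],[0,0,0,0.006,0.15,0,0],[0,0,0,0.007,0.17,0,0],[0,0,0,0.008,0.19,0,0]]';python3 -m creep '[[0,0,0,0.001,0.02,0,0],[0,0,0,0.002,0.04,0,0],[0,0,0,0.003,0.06,0,0],[0,0,0,0.003,0.08,0,0],[0,0,0,0.004,0.1,0,0],[0,0,0,0.005,0.12,0,0],[0,0,0,0.006,0.14,0,0],[0,0,0,0.007,0.158,0,0],[0,0,0,0.008,0.174,0,0],[0,0,0,0.009,0.188,0,0],[0,0,0,0.0095,0.199,0,0],[0,0,0,0.0097,0.207,0,0]]';python3 -c "
from h import *
st();to(.637,-.2123,.215,-.5)"
```

```text
clock: 13.45
tool_pos: [0.6294, 0.0014, 0.2644]
orientation: [180.0, -0.0, -0.7]
force: [0.8, -0.2, -4.9]
opening: 0.0193
clock: 14.45
tool_pos: [0.6369, -0.2048, 0.2641]
orientation: [180.0, 0.0, -0.7]
force: [-0.4, 0.7, -4.3]
opening: 0.0194
t 14.45 grasp [ 0.6369 -0.2048  0.2173] rpy [ 1.8e+02  1.0e-02 -6.9e-01] F [-0.4  0.7 -4.3] M [ 0.02 -0.02  0.01] open 0.0194
rot [ 0.0001  0.0001 -0.0034] shift [0.0002 0.0075 0.0024] t 14.45
```

```bash
python3 -m creep '[[0,0,0,0,0.003,0.002,0],[0,0,0,0,0.005,0.006,0],[0,0,0,0,0.007,0.012,0],[0,0,0,0,0.0075,0.019,0],[0,0,0,0,0.0075,0.027,0],[0,0,0,0,0.0075,0.034,0],[0,0,0,0,0.0075,0.04,0],[0,0,0,0,0.0075,0.044,0],[0,0,0,0,0.0075,0.046,0],[0,0,0,0,0.0075,0.047,0],[0,0,0,0,0.0075,0.047,0],[0,0,0,0,0.0075,0.047,0]]';python3 -c "
from h import *
st();im=ctrl.snapshot('side');cv2.imwrite('pics/s9f.png',im);cv2.imwrite('pics/s9.png',cv2.resize(im[100:220,260:400],None,fx=5,fy=5));st()
t=ctrl.snapshot('top');cv2.imwrite('pics/t9.png',cv2.resize(t[150:270,350:510],None,fx=5,fy=5))
cv2.imwrite('pics/w9.png',ctrl.snapshot('wrist'))
"
```

```text
clock: 15.45
tool_pos: [0.6375, -0.2104, 0.2175]
orientation: [180.0, -0.0, -0.6]
force: [0.3, -0.1, -4.1]
opening: 0.0194
t 15.45 grasp [ 0.6375 -0.2105  0.1707] rpy [ 1.7999e+02 -3.0000e-02 -6.1000e-01] F [ 0.3 -0.1 -4.1] M [0.   0.02 0.03] open 0.0194
t 15.5 grasp [ 0.6375 -0.2104  0.1708] rpy [ 1.7999e+02 -4.0000e-02 -6.2000e-01] F [-0.4  0.2 -4.8] M [-0.05 -0.02 -0.01] open 0.0191
```

View pics/s9.png

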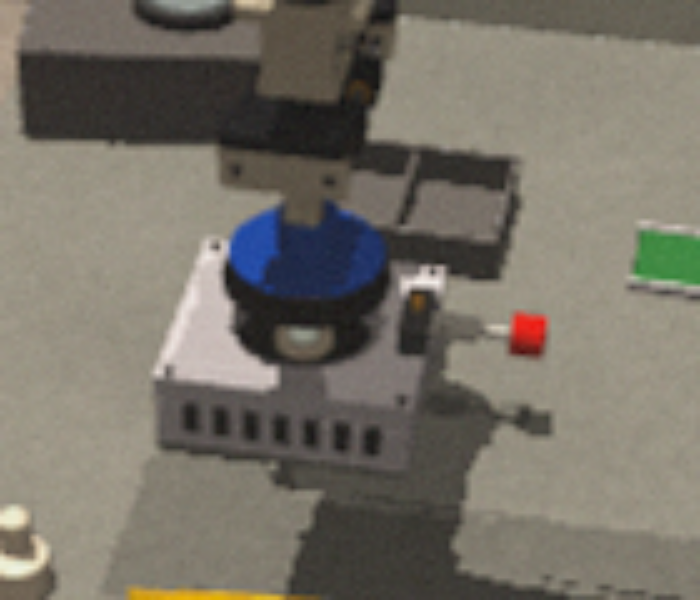

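View pics/w9.png

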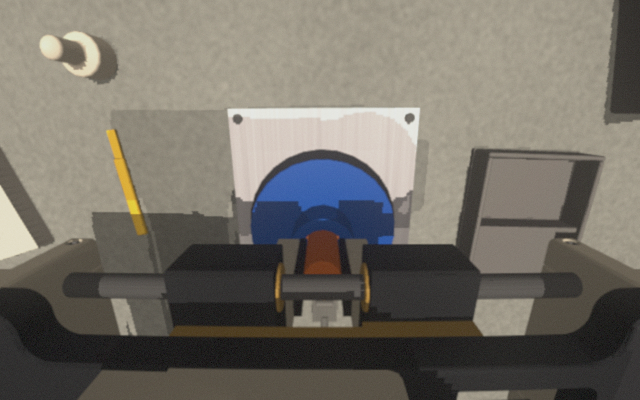

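View pics/t9.png

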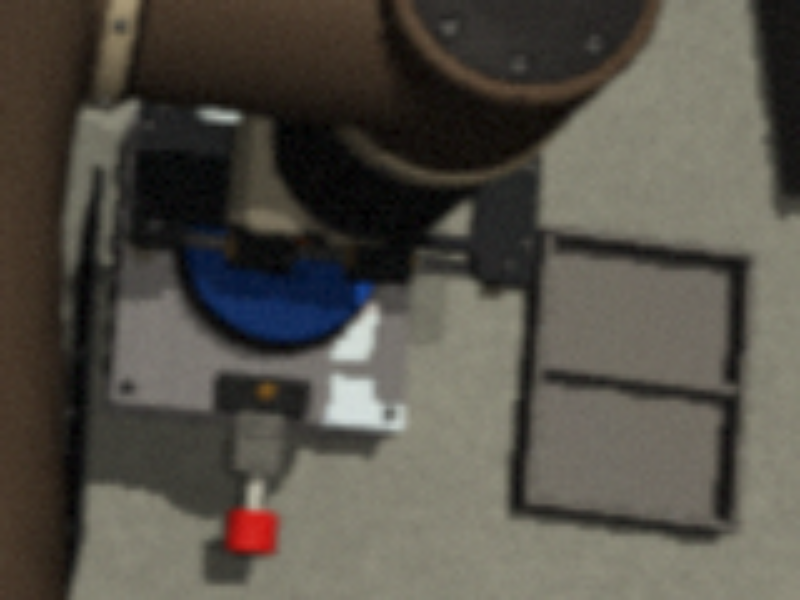

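The latch is clearly out and the covers hang level above the opening. From the wrist view the module's back corners are at (229,108) and (419,108). I'll check lateral alignment with them.

```bash
python3 -c "
from h import *
m=ctrl.camera_model('wrist');st()
a=plane(m,(229,108.5),.06);b=plane(m,(419,108),.06);print(a,b,np.linalg.norm(a-b),(a+b)/2-[.085,-.0008,0])
mt=ctrl.camera_model('top');print(proj(mt,[.6375,-.2105,.12]))
to(.637,-.2123,.138,-.5)"
```

```text
t 15.6 grasp [ 0.6375 -0.2104  0.1708] rpy [ 1.7999e+02 -4.0000e-02 -6.2000e-01] F [-0.3  0.3 -4.4] M [-0.04 -0.    0.01] open 0.0193
[ 0.7244316  -0.13444732  0.06      ] [ 0.72298587 -0.29265543  0.06      ] 0.15821471301012352 [ 0.63870874 -0.21275137  0.06      ]
[[406.49309513 197.846601  ]]
rot [ 0.0001 -0.0007 -0.0021] shift [-0.0005  0.0019  0.0328] t 15.6
```

```bash
python3 -m creep '[[0,0,0,0,0.001,0.001,0],[0,0,0,0,0.0018,0.004,0],[0,0,0,0,0.0018,0.008,0],[0,0,0,0,0.0018,0.012,0],[0,0,0,0,0.0018,0.016,0],[0,0,0,0,0.0018,0.02,0],[0,0,0,0,0.0018,0.022,0],[0,0,0,0,0.0018,0.024,0],[0,0,0,0,0.0018,0.025,0],[0,0,0,0,0.0018,0.025,0]]';python3 -c "
from h import *
st()"
python3 -m creep '[[0,0,0,0,0,0.001,0],[0,0,0,0,0,0.002,0],[0,0,0,0,0,0.003,0],[0,0,0,0,0,0.004,0],[0,0,0,0,0,0.0045,0],[0,0,0,0,0,0.005,0]]';python3 -c "
from h import *
st()"
```

```text
clock: 16.43
tool_pos: [0.6372, -0.2122, 0.1919]
orientation: [-180.0, 0.0, -0.6]
force: [0.3, -0.0, -3.9]
opening: 0.0193
t 16.43 grasp [ 0.6372 -0.2122  0.1451] rpy [-1.8e+02  2.0e-02 -6.2e-01] F [ 0.3 -0.  -3.9] M [-0.04  0.05 -0.05] open 0.0193
clock: 16.93
tool_pos: [0.6373, -0.2122, 0.1871]
orientation: [180.0, -0.0, -0.6]
force: [0.5, -0.2, -4.3]
opening: 0.0192
t 16.93 grasp [ 0.6373 -0.2122  0.1403] rpy [180.    -0.    -0.62] F [ 0.5 -0.2 -4.3] M [-0.05  0.01  0.02] open 0.0192
```

```bash

python3 -m creep '[[0,0,0,0,0,0.0005,0],[0,0,0,0,0,0.001,0],[0,0,0,0,0,0.0015,0],[0,0,0,0,0,0.002,0]]';python3 -m creep '[[0,0,0,0,0,0.0005,0],[0,0,0,0,0,0.001,0],[0,0,0,0,0,0.0015,0],[0,0,0,0,0,0.0015,0]]';python3 -c "
from h import *
st()
cv2.imwrite('pics/s10.png',cv2.resize(ctrl.snapshot('side')[120:220,280:400],None,fx=6,fy=6))"
```

```text
clock: 17.27
tool_pos: [0.6373, -0.2122, 0.1851]
orientation: [-180.0, 0.0, -0.6]
force: [0.3, 0.3, -4.2]
opening: 0.0191
clock: 17.6
tool_pos: [0.6372, -0.2122, 0.1835]
orientation: [-180.0, 0.0, -0.6]
force: [0.2, 1.2, -4.8]
opening: 0.0193
t 17.6 grasp [ 0.6372 -0.2122  0.1367] rpy [-1.8e+02  1.0e-02 -6.2e-01] F [ 0.2  1.2 -4.8] M [-0.01  0.02 -0.02] open 0.0193
```

View pics/s10.png

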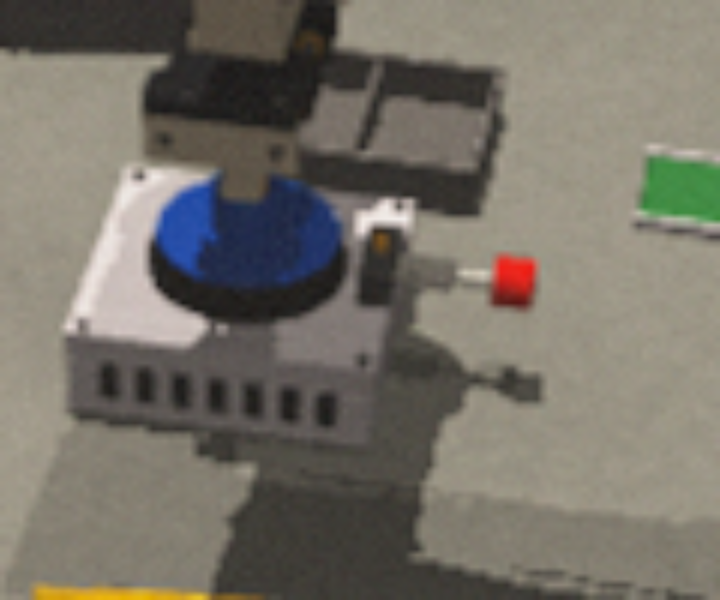

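```bash

python3 -m creep '[[0,0,0,0,0,0.0005,0],[0,0,0,0,0,0.001,0],[0,0,0,0,0,0.001,0]]';python3 -c "
from h import *
st()"
python3 -m creep '[[0,0,0,0,0,0.0005,0],[0,0,0,0,0,0.001,0],[0,0,0,0,0,0.001,0]]';python3 -c "
from h import *
st()"
```

```text
clock: 17.9
tool_pos: [0.6372, -0.2122, 0.1825]
orientation: [-180.0, 0.0, -0.6]
force: [-0.1, -0.7, -3.9]
opening: 0.0194
t 17.9 grasp [ 0.6372 -0.2122  0.1357] rpy [-1.8e+02  1.0e-02 -6.2e-01] F [-0.1 -0.7 -3.9] M [-0.05  0.02 -0.04] open 0.0194
clock: 18.15
tool_pos: [0.6373, -0.2122, 0.1822]
orientation: [180.0, -0.0, -0.6]
force: [-2.6, -0.1, 0.2]
opening: 0.0191
t 18.15 grasp [ 0.6373 -0.2122  0.1354] rpy [ 1.7999e+02 -2.0000e-02 -6.1000e-01] F [-2.6 -0.1  0.2] M [ 0.27  0.64 -0.02] open 0.0191
```

```bash

python3 -m creep '[[0,0,0,-0.0003,0,0.0003,0],[0,0,0,-0.0003,0,0.0005,0],[0,0,0,-0.0003,0,0.0005,0]]';python3 -c "
from h import *
st();o=ctrl.get_obs()
cv2.imwrite('pics/s11.png',cv2.resize(ctrl.snapshot('side')[120:220,280:400],None,fx=6,fy=6));st()"
```

```text
clock: 18.4
tool_pos: [0.6373, -0.2122, 0.1822]
orientation: [180.0, -0.1, -0.6]
force: [-1.9, 2.1, 4.5]
opening: 0.0194
t 18.4 grasp [ 0.6373 -0.2122  0.1354] rpy [ 1.7998e+02 -7.0000e-02 -6.0000e-01] F [-1.9  2.1  4.5] M [ 0.69  0.99 -0.02] open 0.0194
t 18.45 grasp [ 0.6373 -0.2122  0.1353] rpy [ 1.7998e+02 -7.0000e-02 -6.0000e-01] F [-2.4  1.1  6.6] M [0.71 0.97 0.01] open 0.0194
```

View pics/s11.png

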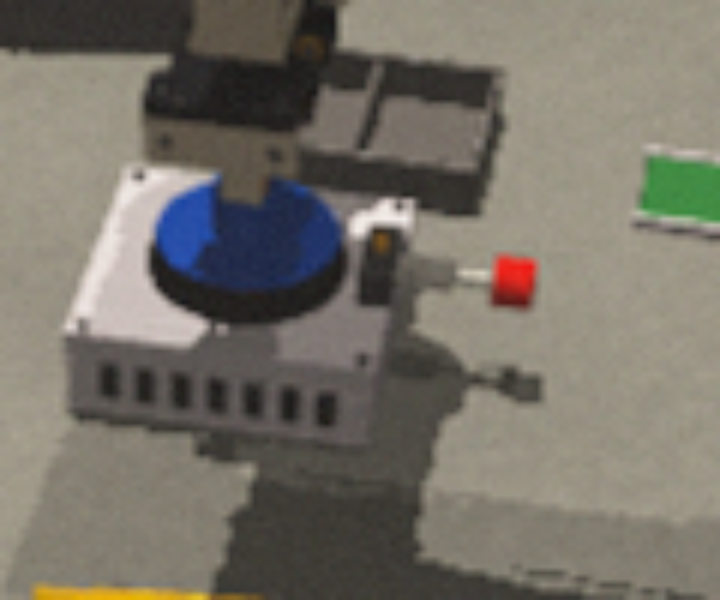

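Stiff contact (about +10 N over the hanging load) at grasp z = 0.135, as expected for a seated cover. I'll release and rise.

```bash

python3 -m creep '[[0,0,0,0,0,-0.0005,0.3],[0,0,0,0,0,-0.0005,0.6],[0,0,0,0,0,-0.0005,1],[0,0,0,0,0,-0.0005,1],[0,0,0,0,0,-0.0005,1],[0,0,0,0,0,-0.0005,1],[0,0,0,0,0,-0.0005,1],[0,0,0,0,0,-0.006,1],[0,0,0,0,0,-0.018,1],[0,0,0,0,0,-0.036,1],[0,0,0,0,0,-0.06,1],[0,0,0,0,0,-0.08,1]]';python3 -c "
from h import *
st();to(.486,-.2112,.2,-.6)"
```

```text
clock: 19.45
tool_pos: [0.6372, -0.2124, 0.2638]
orientation: [180.0, -0.1, -0.6]
force: [1.0, -0.4, 1.0]
opening: 0.0872
t 19.45 grasp [ 0.6372 -0.2124  0.217 ] rpy [ 1.7997e+02 -7.0000e-02 -6.1000e-01] F [ 1.  -0.4  1. ] M [-0.03 -0.14 -0.02] open 0.0872
rot [ 0.0006 -0.0012 -0.0001] shift [-0.1512  0.0004  0.0168] t 19.45
```

```bash

python3 -m creep '[[0,0,0,-0.01,0,-0.005,1],[0,0,0,-0.03,0,-0.005,1],[0,0,0,-0.055,0,-0.005,1],[0,0,0,-0.08,0,-0.005,1],[0,0,0,-0.105,0,-0.005,1],[0,0,0,-0.125,0,0,1],[0,0,0,-0.14,0,0.006,1],[0,0,0,-0.148,0,0.013,1],[0,0,0,-0.1512,0,0.016,1],[0,0,0,-0.1512,0,0.017,1],[0,0,0,-0.1512,0,0.017,1],[0,0,0,-0.1512,0,0.017,1]]';python3 -c "
from h import *
st();cv2.imwrite('pics/w12.png',ctrl.snapshot('wrist'))
im=ctrl.snapshot('side');cv2.imwrite('pics/s12f.png',im);cv2.imwrite('pics/s12.png',cv2.resize(im[120:220,280:400],None,fx=6,fy=6,interpolation=cv2.INTER_CUBIC));
im=ctrl.snapshot('top');cv2.imwrite('pics/t12f.png',im);cv2.imwrite('pics/t12.png',cv2.resize(im[150:270,350:510],None,fx=5,fy=5,interpolation=cv2.INTER_CUBIC));st();to(.4865,-.2112,.07,-.6)"
```

```text
clock: 20.45
tool_pos: [0.4867, -0.2106, 0.2443]
orientation: [180.0, -0.0, -0.6]
force: [-0.1, 0.6, 0.7]
opening: 0.088
t 20.45 grasp [ 0.4867 -0.2106  0.1975] rpy [ 1.7998e+02 -1.0000e-02 -6.0000e-01] F [-0.1  0.6  0.7] M [-0.04 -0.02  0.05] open 0.088
t 20.6 grasp [ 0.4864 -0.2106  0.1973] rpy [ 1.7999e+02  1.0000e-02 -6.1000e-01] F [ 0.5  1.  -1. ] M [-0.02  0.01 -0.03] open 0.0875
rot [ 0.0001  0.0001 -0.0002] shift [1.000e-04 6.000e-04 1.273e-01] t 20.6
```

View pics/s12.png

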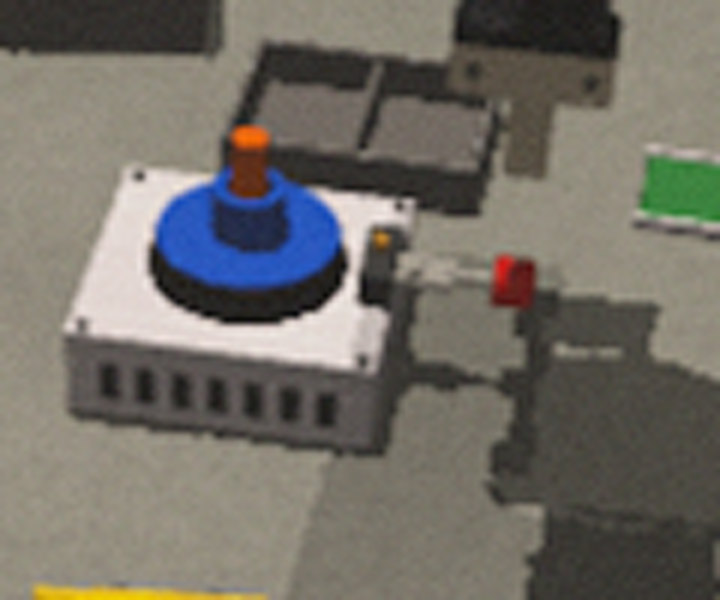

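View pics/w12.png

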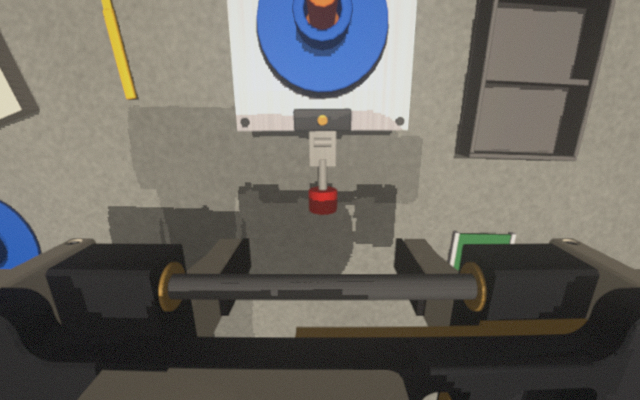

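View pics/t12.png

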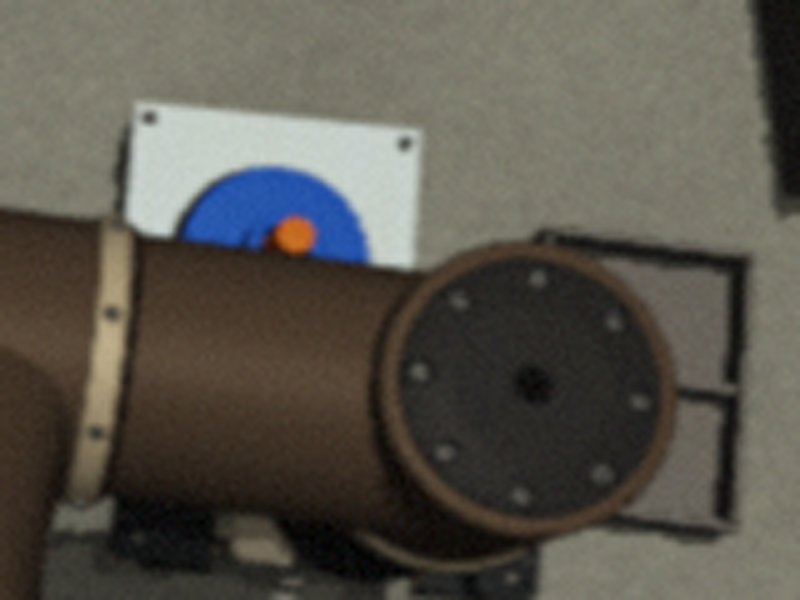

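The covers sit flat and level in the module. The stem top is at side crop (250,137) and top crop (294,234), and the knob is still out at wrist (322,198). I'll check the stem height.

```bash
python3 -c "
from h import *
mt=ctrl.camera_model('top');ms=ctrl.camera_model('side')
print(tri(mt,(408.4,196.4),ms,(321.25,142.4)))
print('pred',proj(mt,[.637,-.2123,.146]),proj(ms,[.637,-.2123,.146]))
bs=blobs(cv2.imread('pics/s12f.png'),(105,150,60),(125,255,255))[0];print(bs)
"
```

```text
(array([ 0.63607448, -0.21114921,  0.14477083]), np.float64(0.0003308311606682626))
pred [[408.94362169 196.06081945]] [[320.98925089 141.83809235]]
[([306, 148, 31, 20, 359], [320.72, 159.07]), ([348, 272, 56, 46, 1726], [375.34, 295.05])]
```

Seated: the stem top measures 0.145 against 0.146 expected. Next I'll pinch the knob.

```bash

python3 -m creep '[[0,0,0,0,0.0006,0.01,1],[0,0,0,0,0.0006,0.03,1],[0,0,0,0,0.0006,0.055,1],[0,0,0,0,0.0006,0.08,1],[0,0,0,0,0.0006,0.1,1],[0,0,0,0,0.0006,0.115,1],[0,0,0,0,0.0006,0.124,1],[0,0,0,0,0.0006,0.127,1],[0,0,0,0,0.0006,0.127,0.6],[0,0,0,0,0.0006,0.127,0],[0,0,0,0,0.0006,0.127,0],[0,0,0,0,0.0006,0.127,0]]';python3 -m creep '[[0,0,0,0,0,0,0],[0,0,0,0,0,0,0],[0,0,0,0,0,0,0],[0,0,0,0,0,0,0],[0,0,0,0,0,0,0],[0,0,0,0,0,0,0],[0,0,0,0,0,0,0],[0,0,0,0,0,0,0],[0,0,0,0,0,0,0]]';python3 -c "
from h import *
st()"
```

```text
clock: 21.6
tool_pos: [0.4864, -0.2112, 0.1181]
orientation: [180.0, -0.1, -0.6]
force: [-1.0, -0.7, -0.2]
opening: 0.0661
clock: 22.35
tool_pos: [0.4858, -0.2112, 0.1172]
orientation: [180.0, 0.0, -0.6]
force: [-0.4, 0.7, 1.0]
opening: 0.0274
t 22.35 grasp [ 0.4857 -0.2112  0.0704] rpy [180.     0.    -0.62] F [-0.4  0.7  1. ] M [0.15 0.1  0.09] open 0.0274
```

Gripped at 27.4 mm. Now I'll push home 25 mm along +x.

```bash

python3 -m creep '[[0,0,0,0.002,0,0,0],[0,0,0,0.005,0,0,0],[0,0,0,0.008,0,0,0],[0,0,0,0.011,0,0,0],[0,0,0,0.014,0,0,0],[0,0,0,0.017,0,0,0],[0,0,0,0.02,0,0,0],[0,0,0,0.023,0,0,0],[0,0,0,0.025,0,0,0],[0,0,0,0.026,0,0,0],[0,0,0,0.026,0,0,0],[0,0,0,0.026,0,0,0]]';python3 -c "
from h import *
st();cv2.imwrite('pics/w13.png',ctrl.snapshot('wrist'));st()"
```

```text
clock: 23.35
tool_pos: [0.5109, -0.2113, 0.1171]
orientation: [-180.0, 0.1, -0.6]
force: [-5.2, 2.6, 6.9]
opening: 0.0274
t 23.35 grasp [ 0.5109 -0.2113  0.0703] rpy [-1.7999e+02  1.2000e-01 -6.2000e-01] F [-5.2  2.6  6.9] M [0.94 1.93 0.  ] open 0.0274
t 23.4 grasp [ 0.5108 -0.2114  0.0703] rpy [-1.7999e+02  1.1000e-01 -6.3000e-01] F [-5.6  2.6  5.9] M [0.97 1.94 0.08] open 0.0269
```

View pics/w13.png

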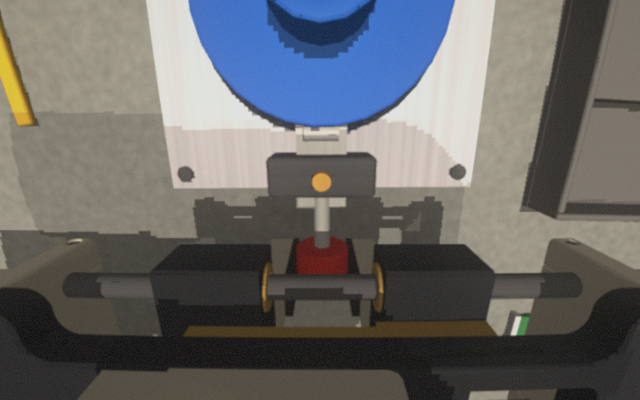

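It has moved 25.1 mm and the tongue ridge is now inboard at (320,134). I'll push slightly more to confirm the stop.

```bash

python3 -m creep '[[0,0,0,0.0005,0,0,0],[0,0,0,0.001,0,0,0],[0,0,0,0.001,0,0,0]]';python3 -c "
from h import *
st()"
python3 -m creep '[[0,0,0,0,0,0,0.3],[0,0,0,-0.0008,0,0,0.6],[0,0,0,-0.0015,0,0,1],[0,0,0,-0.0015,0,0,1],[0,0,0,-0.0015,0,0,1],[0,0,0,-0.0015,0,0,1],[0,0,0,-0.0015,0,0,1],[0,0,0,-0.0015,0,-0.01,1],[0,0,0,-0.0015,0,-0.03,1],[0,0,0,-0.0015,0,-0.06,1],[0,0,0,-0.0015,0,-0.09,1],[0,0,0,-0.0015,0,-0.12,1]]'; python3 -m creep '[[0,0,0,0,0,-0.022,1],[0,0,0,0,0,-0.035,1],[0,0,0,0,0,-0.04,1],[0,0,0,0,0,-0.04,1],[0,0,0,0,0,-0.04,1],[0,0,0,0,0,-0.04,1]]';python3 -c "
from h import *
st();m=ctrl.camera_model('wrist');im=ctrl.snapshot('wrist');cv2.imwrite('pics/w14.png',im)
im=ctrl.snapshot('side');cv2.imwrite('pics/s14.png',cv2.resize(im[120:220,280:400],None,fx=6,fy=6,interpolation=cv2.INTER_CUBIC));st();to(.637,-.2123,.23,-.6)"
```

```text
clock: 23.65
tool_pos: [0.511, -0.2114, 0.117]
orientation: [-180.0, 0.2, -0.6]
force: [-8.5, 3.6, 9.7]
opening: 0.0272
t 23.65 grasp [ 0.5109 -0.2114  0.0702] rpy [-179.98    0.21   -0.64] F [-8.5  3.6  9.7] M [1.14 2.96 0.05] open 0.0272
clock: 24.65
tool_pos: [0.511, -0.2115, 0.2392]
orientation: [180.0, -0.0, -0.6]
force: [1.3, -0.5, -0.3]
opening: 0.0869
clock: 25.15
tool_pos: [0.5107, -0.2113, 0.276]
orientation: [-180.0, 0.1, -0.6]
force: [0.1, 0.2, -0.2]
opening: 0.0874
t 25.15 grasp [ 0.5106 -0.2113  0.2292] rpy [-1.7997e+02  1.1000e-01 -6.3000e-01] F [ 0.1  0.2 -0.2] M [-0.05 -0.05 -0.06] open 0.0874
t 25.25 grasp [ 0.5107 -0.2113  0.2291] rpy [-1.7998e+02  1.3000e-01 -6.2000e-01] F [-0.4  0.2 -0.1] M [0.02 0.04 0.02] open 0.0875
rot [-0.0003  0.0023 -0.0004] shift [ 0.1262 -0.0004 -0.0012] t 25.25
```

View pics/w14.png

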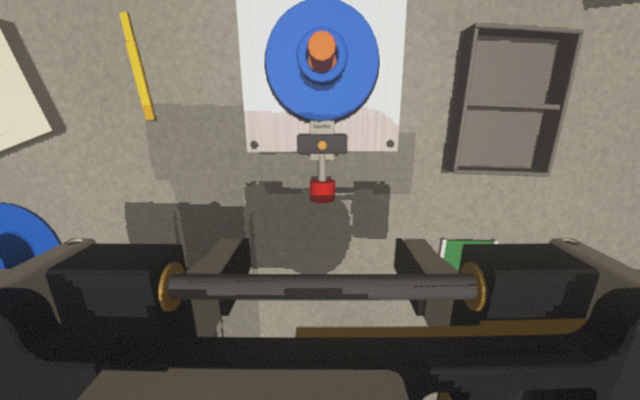

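View pics/s14.png

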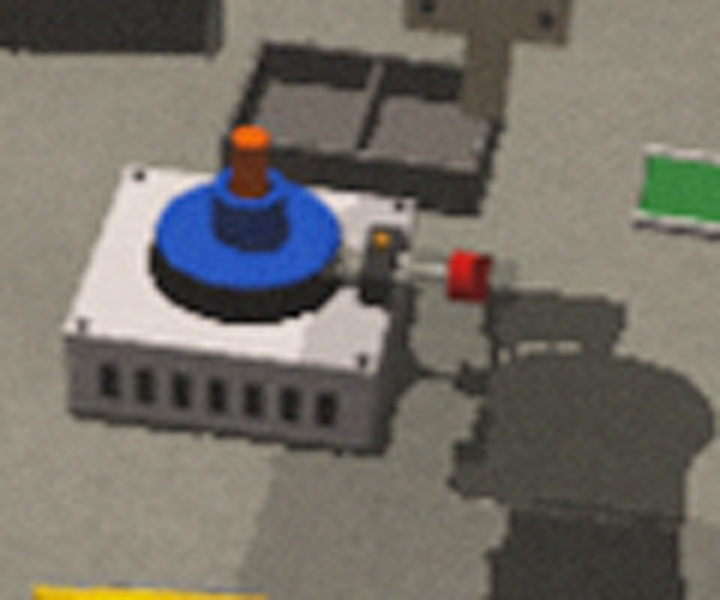

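The latch is home and the covers haven't moved. I'll locate the collar and disc from this view.

```bash
python3 -c "
from h import *
m=ctrl.camera_model('wrist');im=cv2.imread('pics/w14.png')
h=cv2.cvtColor(im,cv2.COLOR_BGR2HSV)
for b in blobs(im,(5,150,80),(16,255,255))[0]:print('or',b)
k=cv2.inRange(h,(105,120,40),(125,255,255));k[150:]=0;k[:,:250]=0
c,_=cv2.findContours(k,0,2);c=max(c,key=cv2.contourArea);e=cv2.fitEllipse(c);print(e,plane(m,e[0],.084))
print('stem top',plane(m,(321,45),.146))
cv2.imwrite('pics/w14z.png',cv2.resize(im[0:130,250:400],None,fx=5,fy=5))"
```

```text
or ([309, 32, 26, 29, 584], [321.37, 45.77])
((321.6654052734375, 59.10039138793945), (111.98929595947266, 121.54389953613281), 0.035181961953639984) [ 0.63965573 -0.21294552  0.084     ]
stem top [ 0.63802816 -0.21258727  0.146     ]
```

View pics/w14z.png

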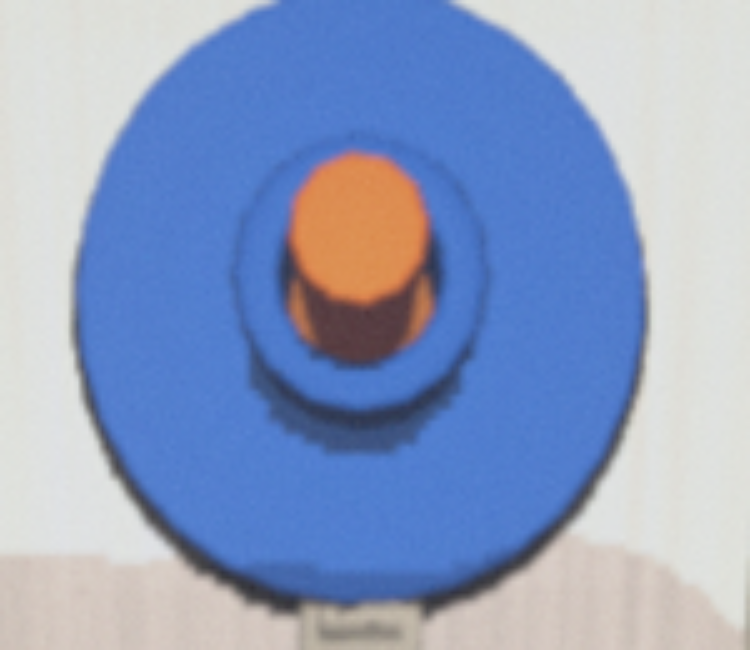

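```bash

python3 -m creep '[[0,0.001,0,0.008,0,-0.001,1],[0,0.002,0,0.025,0,-0.001,1],[0,0.002,0,0.05,0,-0.001,1],[0,0.002,0,0.075,0,-0.001,1],[0,0.002,0,0.097,0,-0.001,1],[0,0.002,0,0.113,0,-0.001,1],[0,0.002,0,0.122,0,-0.001,1],[0,0.002,0,0.126,0,-0.001,1],[0,0.002,0,0.1268,0,-0.001,1],[0,0.002,0,0.1268,0,-0.001,1],[0,0.002,0,0.1268,0,-0.001,1],[0,0.002,0,0.1268,0,-0.001,1]]';python3 -c "
from h import *
st();to(.6375,-.2124,.107,-.6)"
```

```text
clock: 26.25
tool_pos: [0.6374, -0.2129, 0.2787]
orientation: [-180.0, -0.1, -0.6]
force: [0.0, 0.1, -0.8]
opening: 0.0873
t 26.25 grasp [ 0.6375 -0.2129  0.2319] rpy [-1.8e+02 -1.4e-01 -6.3e-01] F [ 0.   0.1 -0.8] M [-0.05 -0.02 -0.01] open 0.0873
rot [-0.     -0.0025 -0.0005] shift [-0.0002 -0.0005  0.1249] t 26.25
```

```bash

python3 -m creep '[[0,-0.001,0,0,-0.0005,0.006,1],[0,-0.002,0,0,-0.0005,0.018,1],[0,-0.002,0,0,-0.0005,0.035,1],[0,-0.002,0,0,-0.0005,0.053,1],[0,-0.002,0,0,-0.0005,0.07,1],[0,-0.002,0,0,-0.0005,0.085,1],[0,-0.002,0,0,-0.0005,0.097,1],[0,-0.002,0,0,-0.0005,0.106,1],[0,-0.002,0,0,-0.0005,0.112,1],[0,-0.002,0,0,-0.0005,0.115,1],[0,-0.002,0,0,-0.0005,0.115,1],[0,-0.002,0,0,-0.0005,0.115,1]]';python3 -c "
from h import *
st();to(.6375,-.2124,.107,-.6)
cv2.imwrite('pics/w15.png',ctrl.snapshot('wrist'))
cv2.imwrite('pics/s15.png',cv2.resize(ctrl.snapshot('side')[120:220,280:400],None,fx=6,fy=6,interpolation=cv2.INTER_CUBIC))"
```

```text
clock: 27.25
tool_pos: [0.6386, -0.2124, 0.1637]
orientation: [180.0, -0.0, -0.6]
force: [-0.3, -0.2, -0.1]
opening: 0.0881
t 27.25 grasp [ 0.6387 -0.2124  0.1169] rpy [ 1.7999e+02 -4.0000e-02 -6.1000e-01] F [-0.3 -0.2 -0.1] M [-0.02 -0.05  0.  ] open 0.0881
rot [ 0.0002 -0.0008 -0.0002] shift [-0.0011  0.      0.0099] t 27.25
```

View pics/w15.png

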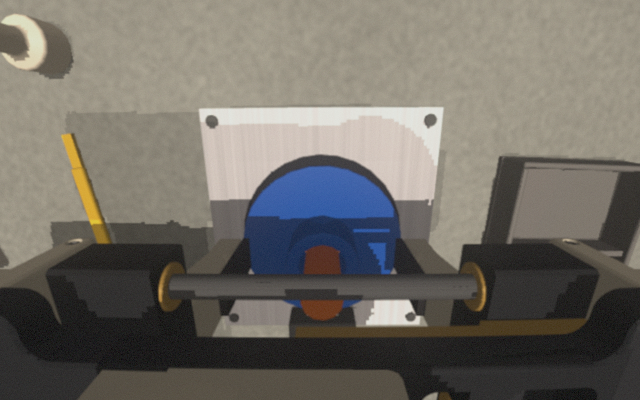

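View pics/s15.png

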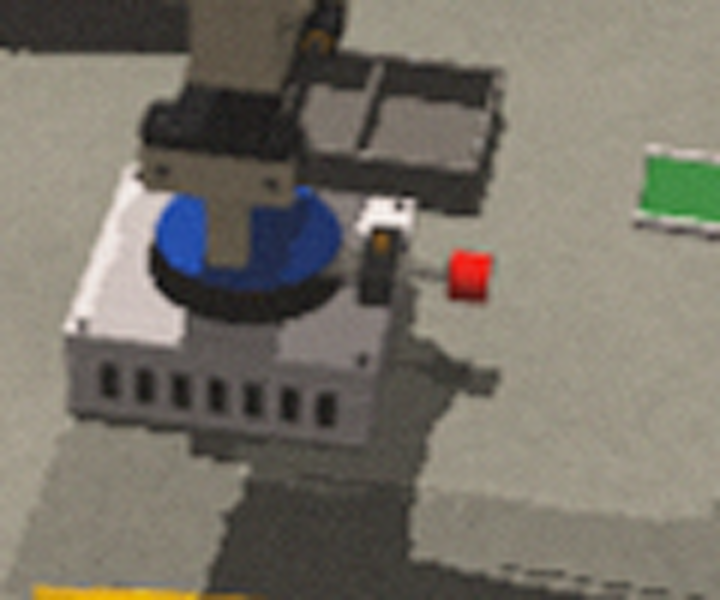

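Aligned: the stem is at x≈322 between the jaws, centred at about 322. I'll lower 10 mm and close on the collar.

```bash

python3 -m creep '[[0,0,0,-0.0005,0,0.003,1],[0,0,0,-0.001,0,0.006,1],[0,0,0,-0.001,0.0003,0.009,1],[0,0,0,-0.001,0.0003,0.01,1],[0,0,0,-0.001,0.0003,0.01,1],[0,0,0,-0.001,0.0003,0.01,0.7],[0,0,0,-0.001,0.0003,0.01,0.4],[0,0,0,-0.001,0.0003,0.01,0],[0,0,0,-0.001,0.0003,0.01,0],[0,0,0,-0.001,0.0003,0.01,0],[0,0,0,-0.001,0.0003,0.01,0],[0,0,0,-0.001,0.0003,0.01,0]]';python3 -m creep '[[0,0,0,0,0,0,0],[0,0,0,0,0,0,0],[0,0,0,0,0,0,0],[0,0,0,0,0,0,0],[0,0,0,0,0,0,0],[0,0,0,0,0,0,0]]';python3 -c "
from h import *
st()"
```

```text
clock: 28.35
tool_pos: [0.6373, -0.2126, 0.1532]
orientation: [180.0, -0.0, -0.6]
force: [-0.2, 0.2, 0.0]
opening: 0.0465
clock: 28.85
tool_pos: [0.6373, -0.2126, 0.1532]
orientation: [180.0, 0.0, -0.6]
force: [0.1, 0.7, 0.8]
opening: 0.0419
t 28.85 grasp [ 0.6373 -0.2126  0.1064] rpy [180.     0.    -0.62] F [0.1 0.7 0.8] M [-0.01  0.   -0.04] open 0.0419
```

Gripped at 41.9 mm (the collar is 42). Lifting slowly.

```bash

python3 -m creep '[[0,0,0,0,0,0,0],[0,0,0,0,0,0,0],[0,0,0,0,0,-0.001,0],[0,0,0,0,0,-0.003,0],[0,0,0,0,0,-0.006,0],[0,0,0,0,0,-0.01,0],[0,0,0,0,0,-0.014,0],[0,0,0,0,0,-0.018,0],[0,0,0,0,0,-0.022,0],[0,0,0,0,0,-0.024,0],[0,0,0,0,0,-0.025,0],[0,0,0,0,0,-0.025,0]]';python3 -c "
from h import *
st()
cv2.imwrite('pics/w16.png',ctrl.snapshot('wrist'))
cv2.imwrite('pics/s16.png',cv2.resize(ctrl.snapshot('side')[120:220,280:400],None,fx=6,fy=6,interpolation=cv2.INTER_CUBIC))"
```

```text
clock: 29.85
tool_pos: [0.6374, -0.2126, 0.1785]
orientation: [-180.0, -0.0, -0.6]
force: [-0.5, -0.3, -1.2]
opening: 0.0418
t 29.85 grasp [ 0.6374 -0.2126  0.1317] rpy [-1.8e+02 -3.0e-02 -6.2e-01] F [-0.5 -0.3 -1.2] M [-0.05  0.04  0.02] open 0.0418
```

View pics/s16.png

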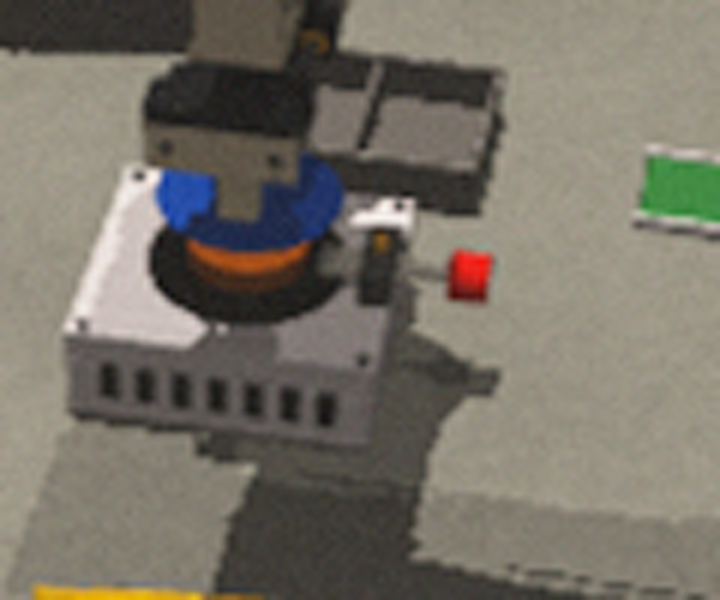

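The cap rises alone (load 1.2 N, no sideways force). The inner cover stays seated and latched. I'll go up the remaining 75 mm.

```bash

python3 -m creep '[[0,0,0,0,0,-0.002,0],[0,0,0,0,0,-0.006,0],[0,0,0,0,0,-0.012,0],[0,0,0,0,0,-0.019,0],[0,0,0,0,0,-0.026,0],[0,0,0,0,0,-0.033,0],[0,0,0,0,0,-0.04,0],[0,0,0,0,0,-0.047,0],[0,0,0,0,0,-0.054,0],[0,0,0,0,0,-0.06,0],[0,0,0,0,0,-0.066,0],[0,0,0,0,0,-0.07,0]]';
python3 -m creep '[[0,0,0,0,0,-0.0025,0],[0,0,0,0,0,-0.004,0],[0,0,0,0,0,-0.005,0],[0,0,0,0,0,-0.005,0],[0,0,0,0,0,-0.005,0],[0,0,0,0,0,-0.005,0],[0,0,0,0,0,-0.005,0],[0,0,0,0,0,-0.005,0],[0,0,0,0,0,-0.005,0],[0,0,0,0,0,-0.005,0]]';python3 -c "
from h import *
st()
cv2.imwrite('pics/w17.png',ctrl.snapshot('wrist'))
cv2.imwrite('pics/s17.png',cv2.resize(ctrl.snapshot('side')[100:220,260:400],None,fx=5,fy=5,interpolation=cv2.INTER_CUBIC));st()
cv2.imwrite('pics/t17.png',ctrl.snapshot('top'))"
```

```text
clock: 30.95
tool_pos: [0.6375, -0.2126, 0.2491]
orientation: [180.0, -0.0, -0.6]
force: [-0.1, 0.4, -2.4]
opening: 0.0421
clock: 31.78
tool_pos: [0.6373, -0.2126, 0.2531]
orientation: [-180.0, 0.0, -0.6]
force: [0.2, 0.6, -1.5]
opening: 0.0422
t 31.78 grasp [ 0.6373 -0.2126  0.2063] rpy [-180.      0.     -0.62] F [ 0.2  0.6 -1.5] M [ 0.   -0.01 -0.  ] open 0.0422
t 31.88 grasp [ 0.6373 -0.2126  0.2063] rpy [-180.      0.     -0.62] F [ 0.3 -0.1 -0.7] M [-0.09 -0.01  0.05] open 0.0417
```

View pics/s17.png

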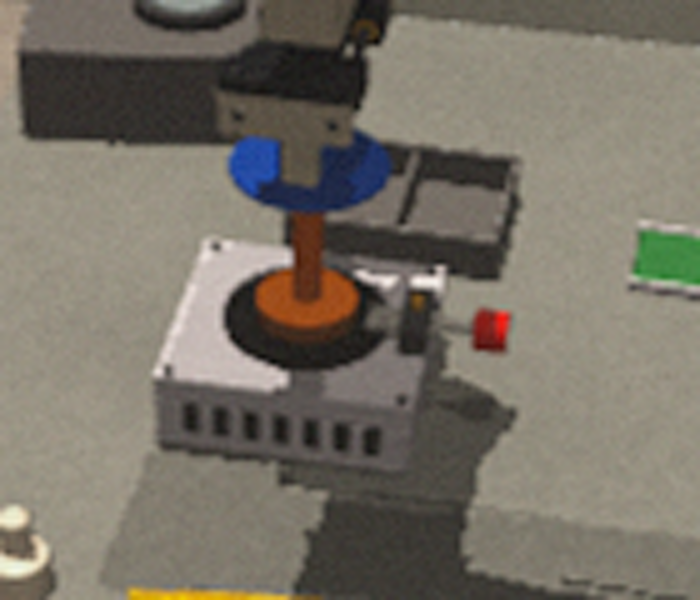

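View pics/w17.png

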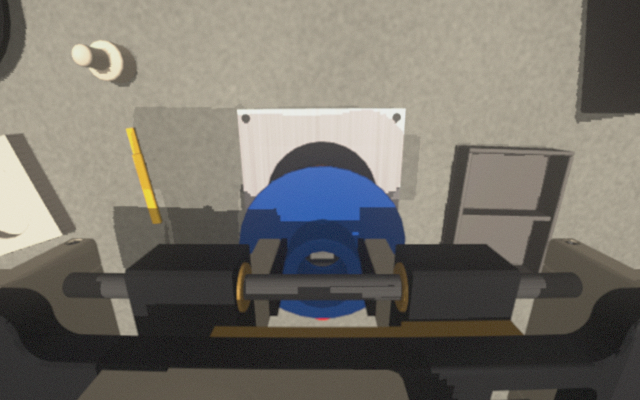

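View pics/t17.png

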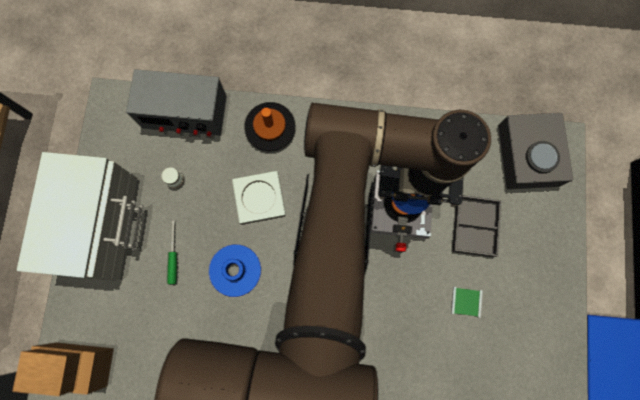

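The cap is held level and lifted 100 mm. The wrist view sees through its empty bore at (322,258). The inner cover is flat in the module, the latch is home, and the bystanders are in place. Handing in.

```bash
python3 -c "
from h import *
ctrl.close_job();st()"
```

```text
the job is handed in; nothing more can be done
the job is handed in; nothing more can be done
```

I finished the job and handed it in at about 32 s of the 72 s allowed; the hand-in reports no verdict.

**What I did:**
1. I pulled the latch knob out 25 mm and carried the nested covers by the stem to the module.
2. I lowered them until they met firm contact with the grasp point 0.135 m above the counter, then let go.
3. I pushed the latch home, 25.1 mm to a firm stop.
4. I gripped the cap by its collar and lifted it straight up by 99.9 mm.

**Last checks:**
- **Cap:** The tool was level (tilt 0.0°) with the jaws at 42 mm on the 42 mm collar. The pull was only about 1–1.5 N, so the cap alone was lifted, and the bore looked empty in the wrist view.
- **Inner cover:** It lay flat in the opening in the last side view. The triangulated stem top, taken before the latch was closed, was 0.145 m against 0.146 m expected, within the calibration error.
- **Latch:** The knob was at its home position in both the wrist and side views after release.
- **Bystanders:** They look undisturbed in the last views; the arm hides the torque bit in the last top view, so I didn't recheck that one.

**Disagreements:** The side and wrist cameras differed by about 2 mm in x for the seat and the stem, so I used values in between. One ellipse fit of the opening was poor, and I didn't use it.

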